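# Set the second bench dog and hold a box lid against both dogs for screwing

## Robot

A 6-joint arm with a two-finger parallel gripper is mounted at the origin on the work surface. World frame = base frame: x ahead of the robot, y to its left, z up, the work surface at z = 0. Lengths are in m, angles in degrees, forces in N, time in s.
With the tool pointing down it reaches from about 0.375 to 0.9 m from the base axis. Payload 3.1 kg.
Tool frame: the origin (TCP) lies on the centre line of the jaws, within the pads' length; the fingertips stand 8 mm ahead of it and the grasp point (between the pads) lies 11 mm behind it; z points along the fingers, y is the direction in which the jaws open and shut (so a half turn about z gives the same grasp; the last joint's range is limited). The gripper opens to 87 mm and grips with 3 to 60 N. Pads are 19 mm wide; open, the fingers measure 117 mm over their backs; the gripper's body (75 mm by 190 mm) begins 51 mm behind the grasp point.
Start: joints at [64.486, 30.224, 82.088, -0, 67.689, -10.227], TCP at [0.165, 0.603, 0.231] pointing down, gripper open.
Joint ranges: [-176.69, 176.69], [-43.24, 126.21], [12.49, 139.97], [-82, 262], [0, 151.66], [-163.58, 163.58]. Speed limits (degrees/s): [159.86, 159.86, 180, 180, 180, 180].

## Interface

Orientations are given as a 3x3 rotation matrix whose columns are the frame's x, y, z axes.
In Python, from rig import * gives the robot as it stands. The module is installed in compiled form; this text tells all that it offers.
- The arm moves only by the tool arm_command, never from a script. Its argument "commands" is a list of rows, each an object with "translation": the shift along the tool's x, y, z scaled (see below), a list of three; "dr": the turn, a rotation vector about the tool's x, y, z scaled (see below), a list of three; "jaw": the closure, from 0 (fully open) to 1 (shut). In form: [{"translation": [x, y, z], "dr": [ax, ay, az], "jaw": jaw}, ...]. A call has 1 to 12 rows; each row shifts and turns the commanded pose from where the row before left it, along the tool's axes as they then stand; what a row does not reach is not made up. The controller multiplies each number of a shift by 25 mm and each number of a turn by 6 degrees. A row lasts 1/12 s, in which the tool goes at most 41.7 mm and 7.16 degrees, less where a joint would pass 70% of its speed; a pose out of reach is approached as far as the arm can. A call with a number of a shift or a turn outside -1 to 1 is refused whole. A call with a gripper value outside its range is refused whole. The fingers move at their own pace and stop on an object; the grip force is fixed at half the most. Time passes only in rows, so rows that do not move let the fingers close. It gives the time, the measured TCP pose, the force and the opening at its end, in the units of the state.
- read_state(): the state, without advancing time (a new reading comes with each control period).
- capture(name): name is "side" or "top" or "wrist"; returns (picture, depth): 384x512x3 uint8, red, green, blue; 384x512 float32, m along the optical axis (not along the pixel's ray), 0 where there is no reading.
- camera_model(name): a dict with "intrinsics" (3x3 intrinsics, pixels), "k1" (the pictures are not rectified: a ray, as slopes to the right and down, at radius r is drawn at 1 + k1 r^2 times it, then the intrinsics apply), "pose" (4x4, takes a point from camera to world coordinates); the wrist camera has in their place "mount" (4x4, takes a point from camera to tool coordinates, whose origin is the TCP and whose axes are the flange's). Camera axes: x right, y down, z forward; pixel columns grow to the right and rows downward; lengths in m; the calibration is good to about 2 mm. A picture is of the moment at which its call begins: read the wrist's pose just before it. camera_model takes no time and is no camera call.
- hand_in(): hands the job in, once; it reports no verdict.
The state is a dict: "time_s": time; "joint_positions": joint angles; "qvel": joint speeds; "tau": joint torques, N m; "position": TCP position; "tcp_rot": TCP orientation; "force": force on the tool from outside, world axes, zero at the start; "moment": the same for the moment, N m; "opening": opening from 0.0 (shut) to 1.0 (fully open).
Only numpy, scipy, OpenCV 4.12 (cv2) and the standard library are available. Lean on these libraries where they do the work, as an engineer would, in place of code of your own. Each camera call takes 0.05 s, during which the arm holds its last target.

## Task

Take the loose square bench dog out of the tool block and plug it, fully home, into the empty hole of the raised bench top that lies straight across from the dog already set there, and let go of it. Then slide the plywood lid flat along the bench top until its long edge bears against both dogs and hold it there with a gentle, level, steady push of about 15 newtons shared by the two dogs, no harder, so that I can drive its screws; finish while you are still pressing. Leave the round dog, the tape measure and the try square where they are.

Things in the scene. Friction and masses are not known exactly. Their poses are not given: they have to be found in the camera images.
- slab: raised bench top: fixed laminated wooden slab 340 (x) x 400 (y) x 50 mm, on the big bench. Origin at the centre of its underside, z up, upper face at z = 50 mm. Six square through holes 23.8 mm wide, chamfered, sides parallel to the slab's, at x = +100, 0, -100 mm and y = +95, -95 mm; the x = +100 row is farthest from the robot
- hole (a point): the empty hole to be filled: centre of its mouth on the slab's upper face, at (+100, -95, 50) mm in the slab's frame, straight across from the set dog; axes parallel to the slab's
- set_dog: the square bench dog already set, immovable, in the slab's hole at (+100, +95) mm; same shape and wood as the loose one. Origin at the foot of its shank, 42 mm below the slab's upper face; its head stands 40 mm above the slab, its face towards the lid at x = +84 mm in the slab's frame
- dog_center (a point): the loose square bench dog, pale wood, 60 g, upright in the tool block: square shank 22 x 22 x 42 mm with chamfered foot, above it a square head 32 x 32 x 40 mm high, resting on the block. The point is on its axis half-way up: 41 mm above the foot, 1 mm below the head's underside; fully home it is 1 mm below the slab's upper face. z up, x and y square to its sides
- lid: plywood box lid 110 (x) x 280 (y) x 18 mm, 0.3 to 0.55 kg, loose and flat on the slab, on the robot's side of the dogs. Origin under its centre, z up. On top two light battens 90 (x) x 30 (y) x 18 mm at y = +100 and -100 mm, screws proud to 45 mm above the slab. Its +x long edge goes against the dogs; push level at its other long edge, mid-way between the dogs: bearing down pins it
- block: tool block, a fixed dark wooden block 180 (x) x 75 (y) x 60 mm high, left or right of the slab. Origin at the centre of its underside. The loose square dog stands at x = -45 mm and the round dog at x = +50 mm in its holes (1.5 mm play each side)
- round_dog: bystander: round aluminium bench dog in the tool block, shank 20 mm and head 30 mm in diameter, head 25 mm high above the block. Origin at the foot of its shank, 42 mm below the block's top
- tape: bystander: tape measure standing on the bench, 66 (x) x 40 (y) x 60 mm high; origin under its centre
- square: bystander: try square lying on the bench, wooden stock 22 (x) x 110 (y) x 16 mm, steel blade 160 mm long towards +x; origin under the centre of the stock
- tray: fixed plywood screw tray 180 (x) x 100 (y) x 35 mm high, on the other side of the slab from the tool block; origin under its centre

How it is judged:
By the outcome, as a careful person would: the job done as asked, in the order asked, and still so for the second after the job is handed in, while the arm keeps its last pose, push and grip.
It also fails if it takes over 64 s, if anything falls off the work surface, if the arm or the gripper's body presses on something with over 40 N, if the wrist force passes 120 N, or if a joint passes its speed limit or range.

## Working session

There is one attempt and no reset: what is moved stays moved. The work goes in short steps, Python scripts to look and compute and a tool call to move; the robot and the scene stay as the last step left them, time stands still between calls to the robot, and variables do not carry over. Pictures are saved under pics/ and viewed, and the job is handed in when it is done.

Besides the shell and the picture viewer there is one more tool, called after "Call:" in YAML: its name, and indented under it one key for each argument. arm_command: Moves the arm, as the interface text tells. Its arguments: {"type":"object","properties":{"commands":{"type":"array"}},"required":["commands"]}

```bash
mkdir -p pics; ls; python3 - <<'E'
from rig import *
import cv2,numpy as np
s=read_state();print({k:np.round(v,3).tolist() for k,v in s.items()})
for n in ["top","side"]:
    p,d=capture(n);cv2.imwrite(f"pics/{n}0.png",p[:,:,::-1]);np.savez(f"{n}0.npz",p=p,d=d)
for n in ["top","side","wrist"]:
    print(n,{k:np.round(v,4).tolist() for k,v in camera_model(n).items()})
E
```

```text
pics
{'time_s': 0.0, 'joint_positions': [64.486, 30.278, 82.156, 0.001, 67.687, -10.226], 'qvel': [0.09, -0.079, -0.099, 0.063, 0.004, -0.035], 'tau': [0.001, -44.003, -17.66, 0.063, 0.058, -0.0], 'position': [0.164, 0.602, 0.23], 'tcp_rot': [[-0.965, 0.264, -0.001], [0.264, 0.965, -0.002], [0.0, -0.002, -1.0]], 'force': [-1.048, -0.098, -0.281], 'moment': [0.027, -0.028, 0.041], 'opening': 0.999}
top {'intrinsics': [[403.8593, 0.0, 249.8929], [0.0, 403.8593, 193.0215], [0.0, 0.0, 1.0]], 'k1': -0.0015, 'pose': [[-0.0122, -0.9963, 0.0846, 0.4481], [-0.9997, 0.0104, -0.0223, 0.0229], [0.0213, -0.0849, -0.9962, 1.2278], [0.0, 0.0, 0.0, 1.0]]}
side {'intrinsics': [[416.0687, 0.0, 255.2694], [0.0, 416.0687, 197.5319], [0.0, 0.0, 1.0]], 'k1': 0.03, 'pose': [[0.9584, -0.1785, 0.2226, 0.3111], [-0.2851, -0.563, 0.7758, -0.8575], [-0.0131, -0.807, -0.5904, 0.7271], [0.0, 0.0, 0.0, 1.0]]}
wrist {'intrinsics': [[333.1574, 0.0, 252.1621], [0.0, 333.1574, 189.6862], [0.0, 0.0, 1.0]], 'k1': -0.0407, 'mount': [[-0.0004, -0.9539, -0.3, 0.0823], [1.0, -0.0, -0.0011, -0.001], [0.0011, -0.3, 0.9539, -0.1535], [0.0, 0.0, 0.0, 1.0]]}
```

View pics/top0.png

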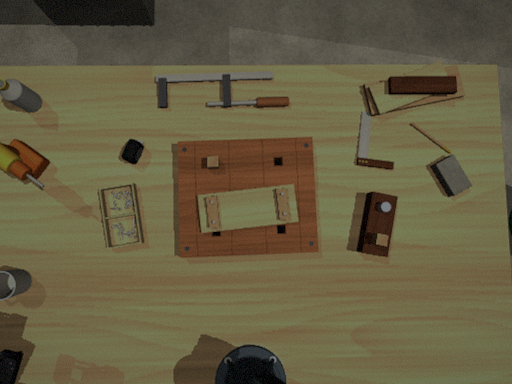

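View pics/side0.png

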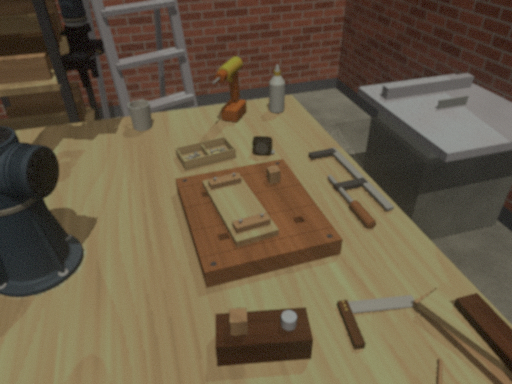

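```bash
cat > h.py <<'E'
import cv2,numpy as np
from rig import camera_model,read_state
def und(cam,uv):
    m=camera_model(cam);K=np.array(m["intrinsics"]);uv=np.atleast_2d(np.float64(uv))
    return cv2.undistortPoints(uv[:,None],K,np.array([m["k1"],0,0,0.]))[:,0]
def pose(cam,st=None):
    m=camera_model(cam)
    if cam!="wrist": return np.array(m["pose"])
    T=np.eye(4);T[:3,:3]=st["tcp_rot"];T[:3,3]=st["position"];return T@np.array(m["mount"])
def plane(cam,uv,z,st=None):
    n=und(cam,uv);T=pose(cam,st);r=np.c_[n,np.ones(len(n))]@T[:3,:3].T
    return T[:3,3]+r*((z-T[2,3])/r[:,2])[:,None]
def cloud(cam,d,st=None):
    h,w=d.shape;v,u=np.mgrid[:h,:w];n=und(cam,np.c_[u.ravel(),v.ravel()]);T=pose(cam,st)
    P=np.c_[n,np.ones(len(n))]*d.ravel()[:,None]
    return (P@T[:3,:3].T+T[:3,3]).reshape(h,w,3)
def proj(cam,P,st=None):
    m=camera_model(cam);T=np.linalg.inv(pose(cam,st));r=cv2.Rodrigues(T[:3,:3])[0]
    return cv2.projectPoints(np.atleast_2d(np.float64(P)),r,T[:3,3],np.array(m["intrinsics"]),np.array([m["k1"],0,0,0.]))[0][:,0]
E
python3 - <<'E'
from h import *
f=np.load("top0.npz");p,d=f["p"],f["d"]
c=p[120:270,90:410,::-1];cv2.imwrite("pics/topz.png",cv2.resize(np.clip(c*1.5,0,255).astype(np.uint8),None,fx=2.5,fy=2.5,interpolation=cv2.INTER_CUBIC))
C=cloud("top",d);print(C[300,200],C[150,200],C[148:176:4,209,2].round(3),C[239,381],C[225,375])
# slab top mask
m=((abs(C[...,2]-.05)<.006)).astype(np.uint8)*255
m=cv2.morphologyEx(m,cv2.MORPH_OPEN,np.ones((3,3)))
cs=sorted(cv2.findContours(m,0,2)[0],key=cv2.contourArea)[-3:]
for k in cs: print(cv2.minAreaRect(k))
P=C[m>0];print(np.median(P[:,2]))
for n,lo,hi in [("slab",.042,.057),("lid",.060,.076),("batten",.079,.096),("hi",.083,.12)]:
    mm=((C[...,2]>lo)&(C[...,2]<hi)).astype(np.uint8)
    k,l,s,ce=cv2.connectedComponentsWithStats(mm)
    for i in range(1,k):
        if s[i,4]>25:
            Q=C[l==i];r=cv2.minAreaRect(Q[:,:2].astype(np.float32));print(n,s[i,4],ce[i].round(1),np.round(r[0],4),np.round(r[1],4),round(r[2],2),np.median(Q[:,2]).round(4))
E
```

```text
[ 0.23413218  0.14805966 -0.00135395] [0.67719089 0.14219323 0.04870254] [0.05  0.047 0.05  0.089 0.086 0.069 0.048] [ 0.4111028  -0.36757175  0.0994394 ] [ 0.45041484 -0.36551383  0.05931789]
((17.699995040893555, 142.60000610351562), (7.155416965484619, 4.0249223709106445), 26.56505012512207)
((36.250003814697266, 165.75001525878906), (5.656853675842285, 12.020814895629883), 45.0)
((246.23719787597656, 196.93052673339844), (116.18710327148438, 137.9696807861328), 87.70938873291016)
0.05009118269342727
slab 155 [415.   91.7] [ 0.8465 -0.5221] [0.2075 0.0492] 76.4 0.051
slab 42 [ 30.1 104.6] [0.8177 0.6442] [0.0161 0.0516] 40.27 0.0489
slab 11742 [246.1 194.1] [0.5388 0.0065] [0.3407 0.4009] 1.58 0.0501
slab 407 [ 28.2 156.3] [0.6691 0.6451] [0.1169 0.0554] 34.3 0.0536
slab 81 [134.3 153.8] [0.6679 0.3353] [0.0264 0.0667] 49.01 0.0519
slab 98 [365.5 223.1] [ 0.4595 -0.3438] [0.0075 0.1778] 78.2 0.0506
slab 62 [ 21.6 280.8] [0.3045 0.654 ] [0.0705 0.025 ] 9.09 0.0495
slab 29 [  2.7 291.2] [0.2774 0.7017] [0.0419 0.0106] 44.08 0.047
slab 110 [249.4 363.8] [0.0631 0.0034] [0.1277 0.019 
[... 1190 characters left out ...]
3099 0.6585] [0.0762 0.0342] 25.93 0.0891
batten 98 [245.  369.3] [0.0599 0.0114] [0.018  0.0987] 2.88 0.0859
hi 185 [21.4 96.2] [0.8277 0.6434] [0.0304 0.0622] 59.47 0.1036
hi 37 [ 13.3 149.2] [0.6751 0.6574] [0.0258 0.0084] 30.78 0.1023
hi 128 [212.1 161.7] [0.6359 0.1041] [0.0327 0.0289] 0.38 0.0901
hi 314 [282.3 204.4] [ 0.5129 -0.0942] [0.0897 0.0303] 6.1 0.0866
hi 319 [212.2 212.1] [0.4924 0.1045] [0.0897 0.03  ] 5.88 0.0865
hi 73 [385.2 206.9] [ 0.5017 -0.3879] [0.0277 0.028 ] 18.67 0.0851
hi 153 [380.4 239.8] [ 0.4089 -0.3676] [0.0328 0.0319] 78.12 0.0998
hi 136 [ 10.9 283.5] [0.3007 0.6641] [0.0781 0.0489] 0.92 0.0933
hi 172 [241.8 372.1] [0.0559 0.0198] [0.0284 0.101 ] 18.11 0.0976
```

View pics/topz.png

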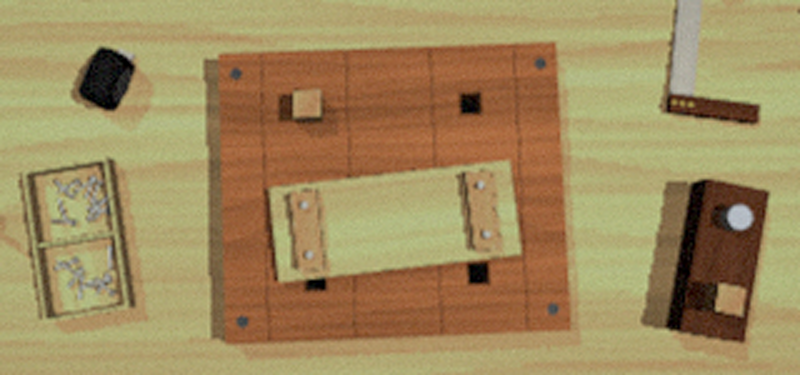

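Call:
arm_command:
  commands:
    - {"translation":[-0.95,-0.65,0],"dr":[0,0,0],"jaw":0}
    - {"translation":[-0.95,-0.65,0],"dr":[0,0,0],"jaw":0}
    - {"translation":[-0.95,-0.65,0],"dr":[0,0,0],"jaw":0}
    - {"translation":[-0.95,-0.65,0],"dr":[0,0,0],"jaw":0}
    - {"translation":[-0.95,-0.65,0],"dr":[0,0,0],"jaw":0}
    - {"translation":[-0.95,-0.65,0],"dr":[0,0,0],"jaw":0}
    - {"translation":[-0.95,-0.65,0],"dr":[0,0,0],"jaw":0}
    - {"translation":[-0.95,-0.65,0],"dr":[0,0,0],"jaw":0}
    - {"translation":[-0.95,-0.65,0],"dr":[0,0,0],"jaw":0}
    - {"translation":[-0.95,-0.65,0],"dr":[0,0,0],"jaw":0}
    - {"translation":[-0.95,-0.65,0],"dr":[0,0,0],"jaw":0}
    - {"translation":[-0.95,-0.65,0],"dr":[0,0,0],"jaw":0}

```text
time_s: 1.1
position: [0.3887, 0.3383, 0.2303]
tcp_rot: [[-0.965, 0.264, -0.001], [0.264, 0.965, -0.0], [0.001, -0.001, -1.0]]
force: [-0.7, 0.0, -0.3]
opening: 0.998
```

Call:
arm_command:
  commands:
    - {"translation":[-0.95,-0.65,0],"dr":[0,0,0],"jaw":0}
    - {"translation":[-0.95,-0.65,0],"dr":[0,0,0],"jaw":0}
    - {"translation":[-0.95,-0.65,0],"dr":[0,0,0],"jaw":0}
    - {"translation":[-0.95,-0.65,0],"dr":[0,0,0],"jaw":0}
    - {"translation":[-0.18,-0.98,0],"dr":[0,0,0],"jaw":0}
    - {"translation":[-0.18,-0.98,0],"dr":[0,0,0],"jaw":0}
    - {"translation":[-0.18,-0.98,0],"dr":[0,0,0],"jaw":0}
    - {"translation":[-0.18,-0.98,0],"dr":[0,0,0],"jaw":0}
    - {"translation":[-0.18,-0.98,0],"dr":[0,0,0],"jaw":0}
    - {"translation":[-0.18,-0.98,0],"dr":[0,0,0],"jaw":0}
    - {"translation":[-0.18,-0.98,0],"dr":[0,0,0],"jaw":0}
    - {"translation":[-0.18,-0.98,0],"dr":[0,0,0],"jaw":0}

```text
time_s: 2.1
position: [0.4453, 0.0522, 0.2303]
tcp_rot: [[-0.965, 0.264, -0.001], [0.264, 0.965, 0.0], [0.001, -0.0, -1.0]]
force: [0.2, -0.7, 0.0]
opening: 0.996
```

Call:
arm_command:
  commands:
    - {"translation":[-0.18,-0.98,0],"dr":[0,0,0],"jaw":0}
    - {"translation":[-0.18,-0.98,0],"dr":[0,0,0],"jaw":0}
    - {"translation":[-0.18,-0.98,0],"dr":[0,0,0],"jaw":0}
    - {"translation":[-0.18,-0.98,0],"dr":[0,0,0],"jaw":0}
    - {"translation":[-0.18,-0.98,0],"dr":[0,0,0],"jaw":0}
    - {"translation":[-0.18,-0.98,0],"dr":[0,0,0],"jaw":0}
    - {"translation":[-0.18,-0.98,0],"dr":[0,0,0],"jaw":0}
    - {"translation":[-0.18,-0.98,0],"dr":[0,0,0],"jaw":0}
    - {"translation":[-0.18,-0.98,0],"dr":[0,0,0],"jaw":0}
    - {"translation":[-0.18,-0.98,0],"dr":[0,0,0],"jaw":0}
    - {"translation":[0,0,0],"dr":[0,0,0],"jaw":0}

```text
time_s: 3.02
position: [0.4253, -0.1993, 0.2306]
tcp_rot: [[-0.964, 0.267, 0.002], [0.267, 0.964, -0.003], [-0.002, -0.003, -1.0]]
force: [0.1, -0.4, 0.0]
opening: 0.999
```

Call:
arm_command:
  commands:
    - {"translation":[-0.17,-0.95,0],"dr":[0,0,0],"jaw":0}
    - {"translation":[-0.17,-0.95,0],"dr":[0,0,0],"jaw":0}
    - {"translation":[-0.17,-0.95,0],"dr":[0,0,0],"jaw":0}
    - {"translation":[-0.17,-0.95,0],"dr":[0,0,0],"jaw":0}
    - {"translation":[-0.17,-0.95,0],"dr":[0,0,0],"jaw":0}
    - {"translation":[-0.17,-0.95,0],"dr":[0,0,0],"jaw":0}
    - {"translation":[-0.17,-0.95,0],"dr":[0,0,-0.55],"jaw":0}
    - {"translation":[0,0,0],"dr":[0,0,0],"jaw":0}
    - {"translation":[0,0,0],"dr":[0,0,0],"jaw":0}

```text
time_s: 3.77
position: [0.4093, -0.3633, 0.23]
tcp_rot: [[-0.978, 0.21, -0.0], [0.21, 0.978, 0.001], [0.001, 0.001, -1.0]]
force: [-0.9, 0.8, 0.5]
opening: 1.002
```

```bash
python3 - <<'E'
from h import *
from rig import capture
s=read_state();p,d=capture("wrist");print(s["position"],np.round(s["joint_positions"],1),np.degrees(np.arctan2(s["tcp_rot"][1][1],s["tcp_rot"][0][1])))
cv2.imwrite("pics/w1.png",p[:,:,::-1])
C=cloud("wrist",d,s)
mm=((C[...,2]>.093)&(C[...,2]<.108)).astype(np.uint8)
k,l,st,ce=cv2.connectedComponentsWithStats(mm)
for i in range(1,k):
    if st[i,4]>100:
        Q=C[l==i];r=cv2.minAreaRect(Q[:,:2].astype(np.float32));print(st[i,4],ce[i].round(1),np.round(r[0],4),np.round(r[1],4),round(r[2],2),np.median(Q[:,2]).round(4))
E
```

```text
[ 0.40925503 -0.36331239  0.23004553] [ -53.3   24.3   93.3    0.    62.5 -131.2] 77.88581492944938
1251 [243.8 184.7] [ 0.4105 -0.3728] [0.0315 0.0319] 78.2 0.0992
```

View pics/w1.png

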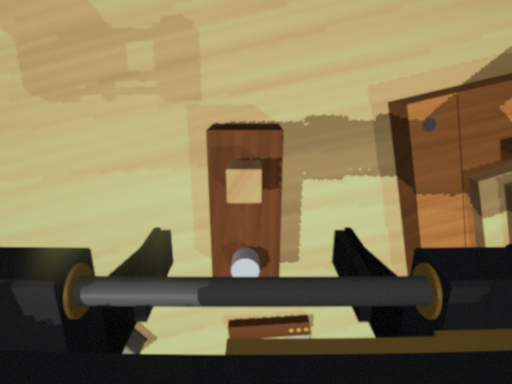

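Call:
arm_command:
  commands:
    - {"translation":[-0.06,-0.16,0.7],"dr":[0,0,0],"jaw":0}
    - {"translation":[-0.06,-0.16,0.7],"dr":[0,0,0],"jaw":0}
    - {"translation":[0,0,0.7],"dr":[0,0,0],"jaw":0}
    - {"translation":[0,0,0.7],"dr":[0,0,0],"jaw":0}
    - {"translation":[0,0,0],"dr":[0,0,0],"jaw":0}
    - {"translation":[0,0,0],"dr":[0,0,0],"jaw":0}

```text
time_s: 4.32
position: [0.4104, -0.3694, 0.1599]
tcp_rot: [[-0.978, 0.207, -0.002], [0.207, 0.978, 0.003], [0.002, 0.002, -1.0]]
force: [-0.5, 1.2, -0.4]
opening: 1.001
```

```bash
cat > wd.py <<'E'
from h import *
from rig import capture
import sys
s=read_state();p,d=capture("wrist");print(s["position"],np.round(s["joint_positions"],1),np.round(s["force"],1))
cv2.imwrite(f"pics/{sys.argv[1]}.png",p[:,:,::-1]);np.savez(sys.argv[1]+".npz",p=p,d=d)
C=cloud("wrist",d,s)
z0=float(sys.argv[2])
mm=(abs(C[...,2]-z0)<.008).astype(np.uint8)
k,l,st,ce=cv2.connectedComponentsWithStats(mm)
R=np.array(s["tcp_rot"])
for i in range(1,k):
    if st[i,4]>100:
        Q=C[l==i];r=cv2.minAreaRect(Q[:,:2].astype(np.float32));c=np.r_[r[0],np.median(Q[:,2])]
        print(st[i,4],ce[i].round(1),c.round(4),np.round(r[1],4),round(r[2],2),"tool",(R.T@(c-s["position"])).round(4))
E
python3 wd.py w2 .1
```

```text
[ 0.41044603 -0.36941699  0.15993625] [ -53.6   30.2   96.4    0.    53.6 -131.7] [-0.5  1.2 -0.4]
2079 [249.5 209.9] [ 0.4106 -0.3727  0.0993] [0.0318 0.0323] 78.66 tool [-0.001  -0.0034  0.0607]
```

View pics/w2.png

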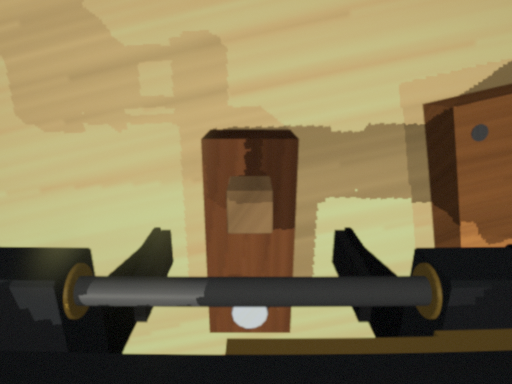

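Call:
arm_command:
  commands:
    - {"translation":[-0.04,-0.08,0.7],"dr":[0,0,0],"jaw":0}
    - {"translation":[0,0,0.7],"dr":[0,0,0],"jaw":0}
    - {"translation":[0,0,0.7],"dr":[0,0,0],"jaw":0}
    - {"translation":[0,0,0.7],"dr":[0,0,0],"jaw":0}
    - {"translation":[0,0,0.6],"dr":[0,0,0],"jaw":0}
    - {"translation":[0,0,0],"dr":[0,0,0],"jaw":0}
    - {"translation":[0,0,0],"dr":[0,0,0],"jaw":0}

```text
time_s: 4.95
position: [0.4117, -0.3736, 0.0762]
tcp_rot: [[-0.978, 0.207, 0.0], [0.207, 0.978, -0.0], [-0.0, -0.0, -1.0]]
force: [-0.3, -0.4, 0.5]
opening: 1.002
```

Call:
arm_command:
  commands:
    - {"translation":[0,0,0],"dr":[0,0,0],"jaw":1}
    - {"translation":[0,0,0],"dr":[0,0,0],"jaw":1}
    - {"translation":[0,0,0],"dr":[0,0,0],"jaw":1}
    - {"translation":[0,0,0],"dr":[0,0,0],"jaw":1}
    - {"translation":[0,0,0],"dr":[0,0,0],"jaw":1}
    - {"translation":[0,0,0],"dr":[0,0,0],"jaw":1}

```text
time_s: 5.45
position: [0.4114, -0.3738, 0.0759]
tcp_rot: [[-0.978, 0.208, 0.0], [0.208, 0.978, -0.0], [-0.0, -0.0, -1.0]]
force: [-0.9, -0.3, 0.3]
opening: 0.629
```

Call:
arm_command:
  commands:
    - {"translation":[0,0,0],"dr":[0,0,0],"jaw":1}
    - {"translation":[0,0,0],"dr":[0,0,0],"jaw":1}
    - {"translation":[0,0,0],"dr":[0,0,0],"jaw":1}
    - {"translation":[0,0,0],"dr":[0,0,0],"jaw":1}
    - {"translation":[0,0,0],"dr":[0,0,0],"jaw":1}
    - {"translation":[0,0,0],"dr":[0,0,0],"jaw":1}
    - {"translation":[0,0,0],"dr":[0,0,0],"jaw":1}
    - {"translation":[0,0,0],"dr":[0,0,0],"jaw":1}

```text
time_s: 6.12
position: [0.4112, -0.3731, 0.0755]
tcp_rot: [[-0.978, 0.208, -0.0], [0.208, 0.978, 0.001], [0.001, 0.001, -1.0]]
force: [0.6, 3.7, 1.9]
opening: 0.366
```

Call:
arm_command:
  commands:
    - {"translation":[0,0,-0.4],"dr":[0,0,0],"jaw":1}
    - {"translation":[0,0,-0.6],"dr":[0,0,0],"jaw":1}
    - {"translation":[0,0,-0.8],"dr":[0,0,0],"jaw":1}
    - {"translation":[0,0,-0.8],"dr":[0,0,0],"jaw":1}
    - {"translation":[0,0,-0.8],"dr":[0,0,0],"jaw":1}
    - {"translation":[0,0,-0.8],"dr":[0,0,0],"jaw":1}
    - {"translation":[0,0,-0.8],"dr":[0,0,0],"jaw":1}
    - {"translation":[0,0,0],"dr":[0,0,0],"jaw":1}

```text
time_s: 6.78
position: [0.413, -0.3766, 0.2052]
tcp_rot: [[-0.978, 0.207, 0.006], [0.207, 0.978, -0.009], [-0.007, -0.008, -1.0]]
force: [-0.4, -1.1, -0.6]
opening: 0.366
```

Call:
arm_command:
  commands:
    - {"translation":[-0.25,0.5,0],"dr":[0,0,0],"jaw":1}
    - {"translation":[-0.5,0.95,0],"dr":[0,0,0],"jaw":1}
    - {"translation":[-0.5,0.95,0],"dr":[0,0,0],"jaw":1}
    - {"translation":[-0.5,0.95,0],"dr":[0,0,0],"jaw":1}
    - {"translation":[-0.5,0.95,0],"dr":[0,0,0],"jaw":1}
    - {"translation":[-0.5,0.95,0],"dr":[0,0,0],"jaw":1}
    - {"translation":[-0.5,0.95,0],"dr":[0,0,0],"jaw":1}
    - {"translation":[-0.5,0.95,0],"dr":[0,0,0],"jaw":1}
    - {"translation":[-0.5,0.95,0],"dr":[0,0,0],"jaw":1}
    - {"translation":[-0.5,0.95,0],"dr":[0,0,0],"jaw":1}
    - {"translation":[-0.5,0.95,0],"dr":[0,0,0],"jaw":1}
    - {"translation":[-0.5,0.95,0],"dr":[0,0,0],"jaw":1}

```text
time_s: 7.78
position: [0.6088, -0.1335, 0.1989]
tcp_rot: [[-0.978, 0.207, -0.003], [0.207, 0.978, 0.001], [0.003, 0.0, -1.0]]
force: [-0.7, -0.8, -0.1]
opening: 0.365
```

Call:
arm_command:
  commands:
    - {"translation":[-0.5,0.95,0],"dr":[0,0,0],"jaw":1}
    - {"translation":[-0.4,0.6,0],"dr":[0,0,0],"jaw":1}
    - {"translation":[0,0,0],"dr":[0,0,-0.75],"jaw":1}
    - {"translation":[0,0,0],"dr":[0,0,-0.75],"jaw":1}
    - {"translation":[0,0,0],"dr":[0,0,-0.75],"jaw":1}
    - {"translation":[0,0,0],"dr":[0,0,0],"jaw":1}
    - {"translation":[0,0,0],"dr":[0,0,0],"jaw":1}
    - {"translation":[0,0,0],"dr":[0,0,0],"jaw":1}

```text
time_s: 8.45
position: [0.6384, -0.1021, 0.1996]
tcp_rot: [[-1.0, -0.025, -0.002], [-0.025, 1.0, 0.0], [0.001, 0.001, -1.0]]
force: [-0.1, 1.3, -0.5]
opening: 0.362
```

```bash
python3 - <<'E'
from h import *
from rig import capture
s=read_state();print({k:np.round(v,3).tolist() for k,v in s.items() if k in("time_s","position","tcp_rot","force","opening","joint_positions")})
for n in ["top","side","wrist"]:
    p,d=capture(n);cv2.imwrite(f"pics/{n}1.png",p[:,:,::-1]);np.savez(f"{n}1.npz",p=p,d=d)
a=cv2.imread("pics/top1.png")[130:230,180:340];b=cv2.imread("pics/side1.png")[100:300,160:360]
cv2.imwrite("pics/z1.png",np.hstack([cv2.resize(a,(640,400),interpolation=2)]));cv2.imwrite("pics/z2.png",cv2.resize(b,(600,600),interpolation=2))
E
```

```text
{'time_s': 8.45, 'joint_positions': [-18.969, 33.851, 80.493, -0.001, 65.746, -110.393], 'position': [0.638, -0.102, 0.2], 'tcp_rot': [[-1.0, -0.025, -0.002], [-0.025, 1.0, 0.0], [0.001, 0.001, -1.0]], 'force': [-0.101, 1.279, -0.501], 'opening': 0.362}
```

View pics/z1.png

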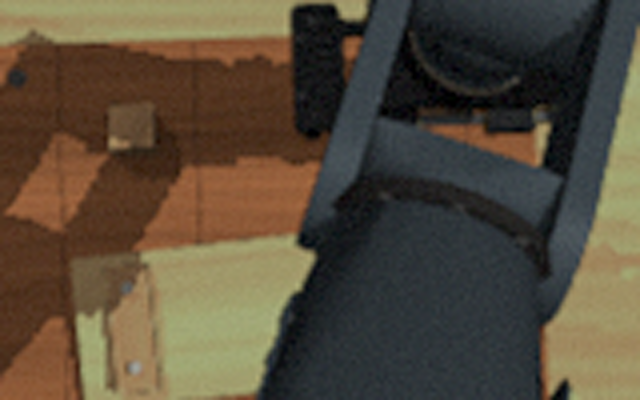

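View pics/z2.png

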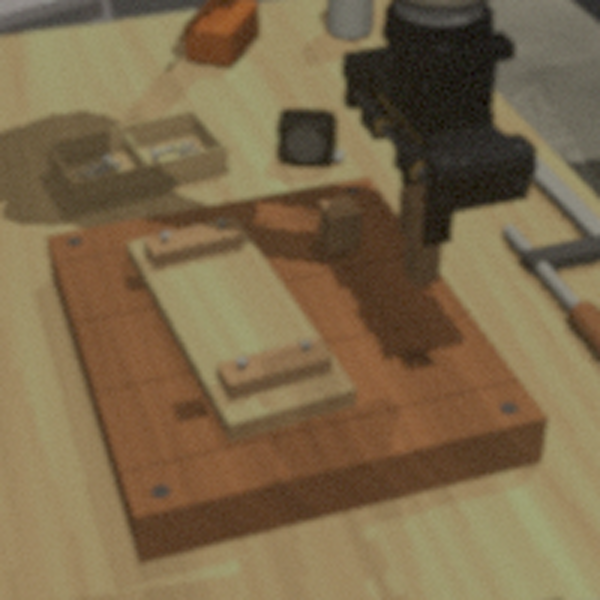

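View pics/wrist1.png

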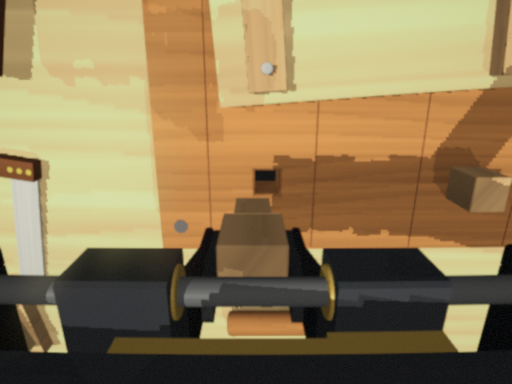

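```bash
cat > rel.py <<'E'
from h import *
import sys
def run(s,p,d):
    C=cloud("wrist",d,s);R=np.array(s["tcp_rot"]);t=np.array(s["position"])
    L=(C-t)@R   # tool coords
    z0=np.median(C[...,2][(abs(C[...,2]-.05)<.008)]);print("slab z",z0.round(4))
    # hole
    g=p.sum(2)
    m=((C[...,2]<z0-.006)&(C[...,2]>-.1)&(abs(C[...,0]-.645)<.035)&(abs(C[...,1]+.088)<.03)).astype(np.uint8)
    k,l,st,ce=cv2.connectedComponentsWithStats(m)
    i=1+np.argmax(st[1:,4]);v,u=np.nonzero(l==i)
    W=plane("wrist",np.c_[u,v],z0,s);r=cv2.minAreaRect(W[:,:2].astype(np.float32))
    hc=np.r_[r[0],z0];bb=(W.min(0)+W.max(0))/2
    print("hole",st[i],np.round(hc,4),np.round(r[1],4),r[2],"centroid",W.mean(0).round(4),"bb",bb.round(4))
    print("hole tool",((hc-t)@R).round(4))
    return C,L
if __name__=="__main__":
    f=np.load("wrist1.npz");s=read_state();C,L=run(s,f["p"],f["d"])
    # dog in tool
    for r in [200,204,208,212,220,230,240,250,260,268]:
        row=L[r,200:310];q=[(c+200,)+tuple(np.round(row[c],3)) for c in (10,22,30,37,45,53,60,66,72,80,90,95)]
        print(r,*[f"{a}:{x:.3f},{y:.3f},{z:.3f}" for a,x,y,z in q])
E
python3 rel.py
python3 - <<'E'
import cv2,numpy as np
p=np.load('wrist1.npz')['p'][150:290,190:340,::-1]
cv2.imwrite('pics/wz.png',cv2.resize(np.clip(p*1.6,0,255).astype(np.uint8),None,fx=4,fy=4,interpolation=0))
E
```

```text
slab z 0.0494
hole [255 170  25  23 550] [ 0.6428 -0.0898  0.0494] [0.0217 0.0228] 1.4590559005737305 centroid [ 0.6424 -0.0901  0.0494] bb [ 0.6428 -0.0899  0.0494]
hole tool [-0.0044  0.0126  0.1509]
200 210:-0.023,-0.042,0.151 222:-0.023,-0.031,0.151 230:-0.023,-0.023,0.151 237:0.012,-0.011,0.049 245:0.012,-0.006,0.049 253:0.012,-0.001,0.049 260:0.012,0.004,0.049 266:0.012,0.008,0.050 272:-0.023,0.018,0.151 280:-0.023,0.025,0.150 290:-0.023,0.035,0.151 295:-0.024,0.040,0.151
204 210:-0.027,-0.042,0.150 222:-0.027,-0.031,0.151 230:-0.027,-0.023,0.150 237:0.012,-0.011,0.043 245:0.012,-0.006,0.042 253:0.012,-0.001,0.042 260:0.012,0.004,0.042 266:0.012,0.007,0.042 272:-0.028,0.018,0.151 280:-0.028,0.026,0.152 290:-0.028,0.035,0.151 295:-0.027,0.040,0.150
208 210:-0.031,-0.043,0.150 222:-0.032,-0.031,0.151 230:-0.032,-0.023,0.151 237:0.012,-0.010,0.034 245:0.012,-0.006,0.036 253:0.012,-0.001,0.034 260:0.012,0.003,0.035 266:0.012,0.007,0.035 272:-0.032,0.018,0.150 280:-0.032,0.026,0.151 290:-0.032,0.035,0.151 295:-0.032,0.040,0.151
212 210:-0.036,-0.043,0.151 222:-0.036,-0.031,0.151 230
[... 1229 characters left out ...]
,0.002,-0.025 266:0.015,0.005,-0.024 272:0.015,0.007,-0.024 280:0.014,0.011,-0.023 290:0.010,0.016,-0.015 295:0.010,0.018,-0.015
260 210:0.009,-0.020,-0.023 222:0.010,-0.015,-0.024 230:0.010,-0.011,-0.024 237:0.009,-0.008,-0.023 245:0.009,-0.004,-0.023 253:0.010,-0.001,-0.025 260:0.010,0.002,-0.025 266:0.009,0.005,-0.023 272:0.009,0.007,-0.022 280:0.010,0.011,-0.024 290:0.008,0.016,-0.021 295:0.010,0.017,-0.024
268 210:0.009,-0.019,-0.030 222:0.006,-0.015,-0.024 230:0.006,-0.011,-0.024 237:0.005,-0.008,-0.023 245:0.006,-0.004,-0.024 253:0.006,-0.001,-0.024 260:0.006,0.002,-0.024 266:0.006,0.005,-0.025 272:0.006,0.007,-0.024 280:0.005,0.011,-0.023 290:0.009,0.015,-0.029 295:0.009,0.017,-0.029
```

View pics/wz.png

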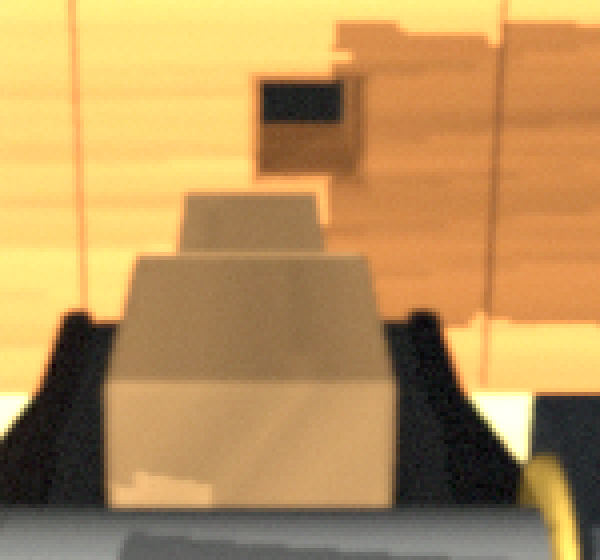

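```bash
python3 - <<'E'
from h import *
f=np.load("wrist1.npz");s=read_state();p,d=f["p"],f["d"];C=cloud("wrist",d,s);R=np.array(s["tcp_rot"]);t=np.array(s["position"]);L=(C-t)@R
z0=.0494
print((C[150:200,245:250,2]).std())
for th in (.002,.003,.004,.006,.010):
    m=((C[...,2]<z0-th)&(abs(C[...,0]-.643)<.025)&(abs(C[...,1]+.09)<.025)).astype(np.uint8)
    k,l,st,ce=cv2.connectedComponentsWithStats(m);i=1+np.argmax(st[1:,4]);v,u=np.nonzero(l==i)
    Wt=(plane("wrist",np.c_[u,v],z0,s)-t)@R
    lo,hi=np.percentile(Wt,1,axis=0),np.percentile(Wt,99,axis=0)
    print(th,st[i],"x",lo[0].round(4),hi[0].round(4),"y",lo[1].round(4),hi[1].round(4),"mid",((lo+hi)/2).round(4))
reg=L[200:213,240:266].reshape(-1,3);print("shank x",reg[:,0].mean(),"head x",L[222:240,240:266,0].mean())
# tilt of shank face
print(np.polyfit(reg[:,2],reg[:,0],1),np.polyfit(reg[:,1],reg[:,0],1))
for r in (201,204,207,210):
    m=np.abs(L[r,:,0]-.012)<.006;c=np.nonzero(m[225:285])[0]+225;print(r,c[0],c[-1],L[r,c[0]+1],L[r,c[-1]-1])
    g=p[r,225:285].astype(float).sum(1);e=np.abs(np.diff(g));print([ (i+225.5,int(e[i])) for i in np.argsort(-e)[:5]])
E
```

```text
0.026962112712457766
0.002 [254 169  27  27 627] x -0.0173 0.0064 y 0.0003 0.0246 mid [-0.0054  0.0124  0.1509]
0.003 [254 169  26  25 584] x -0.0163 0.0064 y 0.0012 0.0241 mid [-0.0049  0.0126  0.1509]
0.004 [255 170  25  24 570] x -0.0153 0.0064 y 0.0012 0.024 mid [-0.0044  0.0126  0.1509]
0.006 [255 170  25  23 549] x -0.0153 0.0064 y 0.0012 0.0239 mid [-0.0044  0.0125  0.1509]
0.01 [255 170  24  22 504] x -0.0133 0.0064 y 0.0012 0.0231 mid [-0.0034  0.0122  0.1509]
shank x 0.011802274234360859 head x 0.017059267205552134
[-0.00123055  0.01185008] [0.00246196 0.01180515]
201 236 269 [ 0.01187204 -0.01108738  0.04769208] [0.01207236 0.0087235  0.04712234]
[(np.float64(235.5), 70), (np.float64(268.5), 65), (np.float64(271.5), 63), (np.float64(269.5), 53), (np.float64(236.5), 42)]
204 235 270 [ 0.01173024 -0.01148196  0.04244759] [0.01179857 0.00913635 0.0422589 ]
[(np.float64(235.5), 67), (np.float64(269.5), 67), (np.float64(234.5), 61), (np.float64(271.5), 54), (np.float64(268.5), 40)]
207 235 270 [ 0.01209735 -0.01117631  0.03609145] [0.01210343 0.00884014 0.03607568]
[(np.float64(234.5), 74), (np.float64(233.5), 44), (np.float64(235.5), 39), (np.float64(269.5), 20), (np.float64(232.5), 10)]
210 235 271 [ 0.01178801 -0.01097907  0.03181412] [0.01183837 0.00923128 0.03168307]
[(np.float64(234.5), 67), (np.float64(233.5), 62), (np.float64(270.5), 22), (np.float64(235.5), 19), (np.float64(232.5), 17)]
```

Call:
arm_command:
  commands:
    - {"translation":[-0.75,0.27,0],"dr":[0,0,0],"jaw":1}
    - {"translation":[-0.7,0.27,0.4],"dr":[0,0,0],"jaw":1}
    - {"translation":[0,0,0.7],"dr":[0,0,0],"jaw":1}
    - {"translation":[0,0,0.7],"dr":[0,0,0],"jaw":1}
    - {"translation":[0,0,0.7],"dr":[0,0,0],"jaw":1}
    - {"translation":[0,0,0.6],"dr":[0,0,0],"jaw":1}
    - {"translation":[0,0,0.1],"dr":[0,0,0],"jaw":1}
    - {"translation":[0,0,0],"dr":[0,0,0],"jaw":1}
    - {"translation":[0,0,0],"dr":[0,0,0],"jaw":1}
    - {"translation":[0,0,0],"dr":[0,0,0],"jaw":1}

```text
time_s: 9.43
position: [0.6757, -0.0884, 0.122]
tcp_rot: [[-1.0, -0.026, 0.003], [-0.026, 1.0, -0.001], [-0.003, -0.001, -1.0]]
force: [0.6, -0.8, -0.7]
opening: 0.366
```

```bash
python3 - <<'E'
from h import *
from rig import capture
s=read_state();p,d=capture("wrist");print(s["position"],np.degrees(np.arctan2(s["tcp_rot"][1][1],s["tcp_rot"][0][1])),np.round(s["force"],1))
np.savez("w3.npz",p=p,d=d)
cv2.imwrite("pics/w3.png",p[:,:,::-1])
C=cloud("wrist",d,s);R=np.array(s["tcp_rot"]);t=np.array(s["position"]);L=(C-t)@R
z0=np.median(C[100:130,240:260,2]);print(z0)
z0=np.median(C[...,2][abs(C[...,2]-.05)<.006]);print(z0)
for th in (.0015,.002,.003,.004):
    m=((C[...,2]<z0-th)&(abs(C[...,0]-.643)<.03)&(abs(C[...,1]+.09)<.025)).astype(np.uint8)
    k,l,st,ce=cv2.connectedComponentsWithStats(m);i=1+np.argmax(st[1:,4]);v,u=np.nonzero(l==i)
    Wt=(plane("wrist",np.c_[u,v],z0,s)-t)@R
    lo,hi=np.percentile(Wt,1,axis=0),np.percentile(Wt,99,axis=0)
    print(th,st[i],"x",lo[0].round(4),hi[0].round(4),"y",lo[1].round(4),hi[1].round(4),"mid",((lo+hi)/2).round(4))
c=p[110:290,180:330,::-1];cv2.imwrite('pics/w3z.png',cv2.resize(np.clip(c*1.6,0,255).astype(np.uint8),None,fx=4,fy=3.3,interpolation=0))
E
```

```text
[ 0.67567638 -0.08844114  0.12196813] 91.49880920320966 [ 0.6 -0.8 -0.7]
0.04935913221663521
0.04930654346053712
0.0015 [ 235  142   39   38 1242] x 0.0203 0.045 y -0.0126 0.0122 mid [ 0.0326 -0.0002  0.0726]
0.002 [ 235  143   38   37 1169] x 0.021 0.0443 y -0.012 0.0116 mid [ 0.0327 -0.0002  0.0726]
0.003 [ 237  144   35   34 1117] x 0.0217 0.0443 y -0.0119 0.011 mid [ 0.033  -0.0004  0.0726]
0.004 [ 237  144   34   33 1105] x 0.0217 0.0443 y -0.0119 0.011 mid [ 0.033  -0.0004  0.0726]
```

View pics/w3z.png

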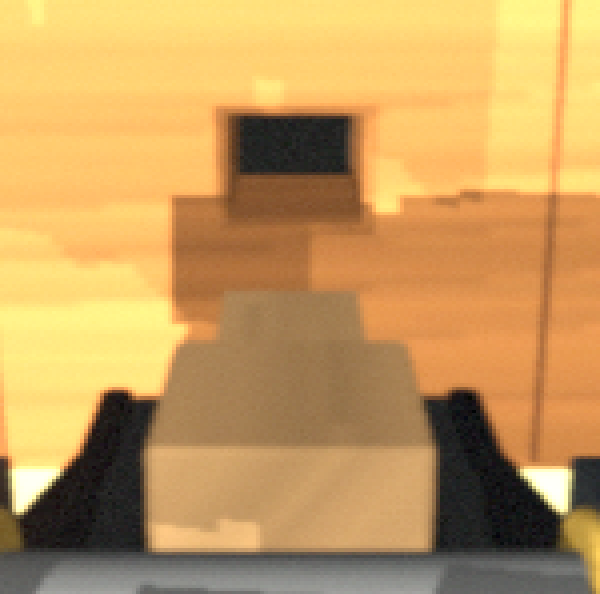

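Call:
arm_command:
  commands:
    - {"translation":[0.6,0.03,0],"dr":[0,0,0],"jaw":1}
    - {"translation":[0.67,0,0],"dr":[0,0,0],"jaw":1}
    - {"translation":[0,0,0],"dr":[0,0,0],"jaw":1}
    - {"translation":[0,0,0.2],"dr":[0,0,0],"jaw":1}
    - {"translation":[0,0,0.2],"dr":[0,0,0],"jaw":1}
    - {"translation":[0,0,0],"dr":[0,0,0],"jaw":1}
    - {"translation":[0,0,0],"dr":[0,0,0],"jaw":1}

```text
time_s: 10.07
position: [0.6435, -0.0882, 0.1101]
tcp_rot: [[-1.0, -0.026, 0.0], [-0.026, 1.0, 0.0], [-0.0, 0.0, -1.0]]
force: [0.7, -0.2, 0.4]
opening: 0.368
```

```bash
python3 - <<'E'
from h import *
from rig import capture
s=read_state();print(s["position"],np.round(s["force"],1))
p,d=capture("side");np.savez("s4.npz",p=p,d=d)
b=p[150:240,255:345,::-1];cv2.imwrite("pics/s4.png",cv2.resize(np.clip(b*1.6,0,255).astype(np.uint8),(590,590),interpolation=2))
E
```

```text
[ 0.64351963 -0.08819153  0.11006128] [ 0.7 -0.2  0.4]
```

View pics/s4.png

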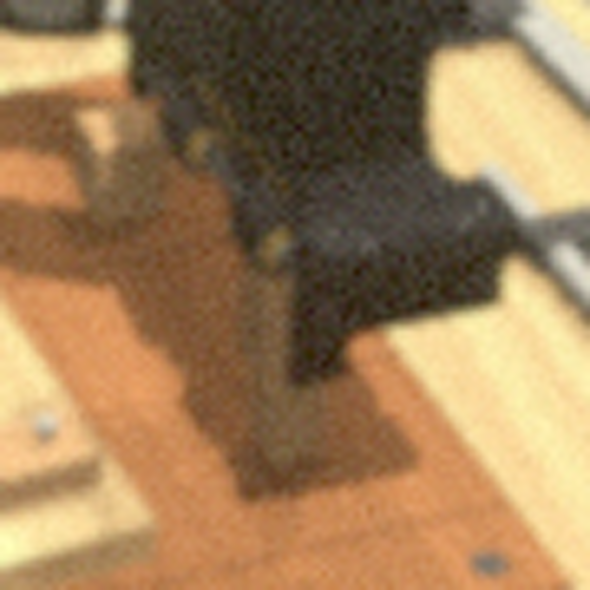

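Call:
arm_command:
  commands:
    - {"translation":[0,0,0.12],"dr":[0,0,0],"jaw":1}
    - {"translation":[0,0,0.12],"dr":[0,0,0],"jaw":1}
    - {"translation":[0,0,0.12],"dr":[0,0,0],"jaw":1}
    - {"translation":[0,0,0],"dr":[0,0,0],"jaw":1}
    - {"translation":[0,0,0],"dr":[0,0,0],"jaw":1}

```text
time_s: 10.53
position: [0.6433, -0.0882, 0.1013]
tcp_rot: [[-1.0, -0.026, 0.001], [-0.026, 1.0, -0.0], [-0.001, -0.0, -1.0]]
force: [0.8, -0.8, -0.3]
opening: 0.364
```

Call:
arm_command:
  commands:
    - {"translation":[0,0,0.2],"dr":[0,0,0],"jaw":1}
    - {"translation":[0,0,0.2],"dr":[0,0,0],"jaw":1}
    - {"translation":[0,0,0.2],"dr":[0,0,0],"jaw":1}
    - {"translation":[0,0,0],"dr":[0,0,0],"jaw":1}

```text
time_s: 10.87
position: [0.6433, -0.0882, 0.0855]
tcp_rot: [[-1.0, -0.026, 0.001], [-0.026, 1.0, 0.0], [-0.001, 0.0, -1.0]]
force: [2.9, 0.6, -1.2]
opening: 0.364
```

Call:
arm_command:
  commands:
    - {"translation":[0,0,0.2],"dr":[0,0,0],"jaw":1}
    - {"translation":[0,0,0.2],"dr":[0,0,0],"jaw":1}
    - {"translation":[0,0,0.2],"dr":[0,0,0],"jaw":1}
    - {"translation":[0,0,0],"dr":[0,0,0],"jaw":1}

```text
time_s: 11.2
position: [0.6434, -0.0882, 0.0706]
tcp_rot: [[-1.0, -0.026, 0.001], [-0.026, 1.0, 0.0], [-0.001, 0.0, -1.0]]
force: [3.5, 0.5, -2.5]
opening: 0.366
```

Call:
arm_command:
  commands:
    - {"translation":[0.02,0,0.08],"dr":[0,0,0],"jaw":1}
    - {"translation":[0,0,0.08],"dr":[0,0,0],"jaw":1}
    - {"translation":[0,0,0],"dr":[0,0,0],"jaw":1}

```text
time_s: 11.45
position: [0.6433, -0.0884, 0.0676]
tcp_rot: [[-1.0, -0.026, 0.002], [-0.026, 1.0, -0.0], [-0.002, -0.001, -1.0]]
force: [4.7, -1.0, -2.5]
opening: 0.362
```

Call:
arm_command:
  commands:
    - {"translation":[0,0,0.06],"dr":[0,0,0],"jaw":1}
    - {"translation":[0,0,0],"dr":[0,0,0],"jaw":1}
    - {"translation":[0,0,0],"dr":[0,0,0],"jaw":1}

```text
time_s: 11.7
position: [0.6433, -0.0884, 0.0663]
tcp_rot: [[-1.0, -0.026, 0.002], [-0.026, 1.0, -0.0], [-0.002, -0.001, -1.0]]
force: [5.7, 0.1, -2.0]
opening: 0.366
```

Call:
arm_command:
  commands:
    - {"translation":[-0.05,0,0],"dr":[0,0,0],"jaw":1}
    - {"translation":[0,0,0.06],"dr":[0,0,0],"jaw":1}
    - {"translation":[0,0,0],"dr":[0,0,0],"jaw":1}
    - {"translation":[0,0,0],"dr":[0,0,0],"jaw":1}

```text
time_s: 12.03
position: [0.6435, -0.0882, 0.0655]
tcp_rot: [[-1.0, -0.027, -0.0], [-0.027, 1.0, -0.0], [0.001, -0.0, -1.0]]
force: [1.5, 0.6, 4.2]
opening: 0.362
```

Call:
arm_command:
  commands:
    - {"translation":[0,0,0.06],"dr":[0,0,0],"jaw":1}
    - {"translation":[0,0,0],"dr":[0,0,0],"jaw":1}
    - {"translation":[0,0,0],"dr":[0,0,0],"jaw":1}

```text
time_s: 12.28
position: [0.6435, -0.0882, 0.0654]
tcp_rot: [[-1.0, -0.027, -0.0], [-0.027, 1.0, -0.0], [0.0, -0.0, -1.0]]
force: [-0.0, 0.8, 12.0]
opening: 0.363
```

Call:
arm_command:
  commands:
    - {"translation":[0,0,-0.04],"dr":[0,0,0],"jaw":1}
    - {"translation":[0,0,-0.04],"dr":[0,0,0],"jaw":0.5}
    - {"translation":[0,0,0],"dr":[0,0,0],"jaw":0.2}
    - {"translation":[0,0,0],"dr":[0,0,0],"jaw":0.2}
    - {"translation":[0,0,0],"dr":[0,0,0],"jaw":0.2}
    - {"translation":[0,0,0],"dr":[0,0,0],"jaw":0.2}

```text
time_s: 12.78
position: [0.6427, -0.0879, 0.0643]
tcp_rot: [[-1.0, -0.026, -0.002], [-0.026, 1.0, 0.001], [0.002, 0.001, -1.0]]
force: [-0.6, -0.0, 0.9]
opening: 0.658
```

Call:
arm_command:
  commands:
    - {"translation":[0,0,-0.3],"dr":[0,0,0],"jaw":0.2}
    - {"translation":[0,0,-0.6],"dr":[0,0,0],"jaw":0.2}
    - {"translation":[0,0,-0.8],"dr":[0,0,0],"jaw":0.2}
    - {"translation":[0,0,-0.8],"dr":[0,0,0],"jaw":0.2}
    - {"translation":[0,0,-0.8],"dr":[0,0,0],"jaw":0.2}
    - {"translation":[0,0,-0.8],"dr":[0,0,0],"jaw":0.2}
    - {"translation":[0,0,0],"dr":[0,0,0],"jaw":0.2}

```text
time_s: 13.37
position: [0.6464, -0.0889, 0.1725]
tcp_rot: [[-1.0, -0.027, 0.008], [-0.027, 1.0, -0.003], [-0.008, -0.003, -1.0]]
force: [0.3, -0.1, 0.9]
opening: 0.8
```

```bash
python3 wd.py w5 .09;  python3 - <<'E'
from h import *
from rig import capture
p,d=capture("side");np.savez("s5.npz",p=p,d=d)
b=p[130:260,220:370,::-1];cv2.imwrite("pics/s5.png",cv2.resize(np.clip(b*1.6,0,255).astype(np.uint8),(680,590),interpolation=2))
C=cloud("side",d);
mm=((C[...,2]>.083)&(C[...,2]<.1)).astype(np.uint8)
k,l,st,ce=cv2.connectedComponentsWithStats(mm)
for i in range(1,k):
    if st[i,4]>40:
        Q=C[l==i];r=cv2.minAreaRect(Q[:,:2].astype(np.float32));print(st[i,4],ce[i].round(1),np.round(r,4) if 0 else r,np.median(Q[:,2]))
E
```

```text
[ 0.64638594 -0.08889475  0.17249555] [ -17.6   35.9   81.4   -0.    62.2 -109.1] [ 0.3 -0.1  0.9]
3562 [247.7  39.1] [ 0.535  -0.0962  0.0854] [0.051  0.0303] 6.22 tool [ 0.1122 -0.0041  0.0862]
1779 [253.9 192.4] [ 0.642  -0.0894  0.0892] [0.0317 0.032 ] 1.54 tool [ 0.005  -0.0001  0.0833]
1498 [493.2 194.8] [0.6385 0.0975 0.0889] [0.0322 0.0297] 1.35 tool [0.0036 0.1868 0.0831]
444 [450.8  25.1] ((2.081451177597046, 1.3925254344940186), (1.2272001504898071, 0.03324589133262634), 89.85413360595703) 0.09081039709808708
77 [ 8.9 76.3] ((-0.20622436702251434, 1.1447606086730957), (0.020582344383001328, 0.07797766476869583), 87.86128234863281) 0.09209842139868829
63 [276.5  91.3] ((0.8337855935096741, 0.6374610066413879), (0.02865816093981266, 0.06067094951868057), 66.07317352294922) 0.09190839507880078
130 [137.9 105. ] ((0.30065426230430603, 0.6765204071998596), (0.07674699276685715, 0.08524961769580841), 6.590588569641113) 0.08921931340084543
95 [273.2 169.6] ((0.6406981348991394, 0.09692458063364029), (0.03409726917743683, 0.036045461893081665), 2.459325075149536) 0.0889411112188574
217 [224.3 178.4] ((0.496994286775589, 0.09779058396816254), (0.0893385261297226, 0.03434298560023308), 4.311563968658447) 0.0857266175449467
131 [298.8 207.5] ((0.6443063020706177, -0.09073697030544281), (0.032289061695337296, 0.035977840423583984), 0.9330896735191345) 0.08968339228412314
316 [251.1 220.1] ((0.5172898769378662, -0.10001162439584732), (0.09045521914958954, 0.033541399985551834), 3.788257598876953) 0.08606711208809725
421 [ 31.7 247.8] ((0.026767496019601822, -0.04458628594875336), (0.1287493109703064, 0.06160055100917816), 31.12148666381836) 0.09168714905102082
165 [288.8 316.1] ((0.505212128162384, -0.39312076568603516), (0.027929911389946938, 0.028382092714309692), 28.984943389892578) 0.08552371629032374
```

View pics/s5.png

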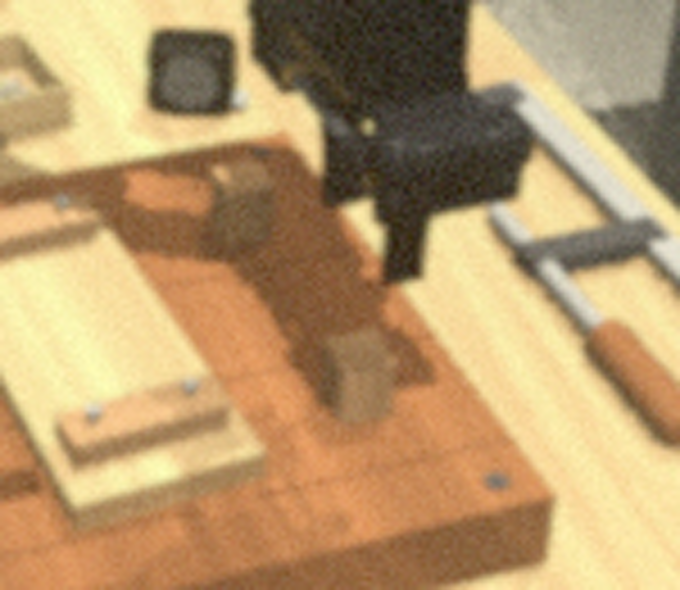

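View pics/w5.png

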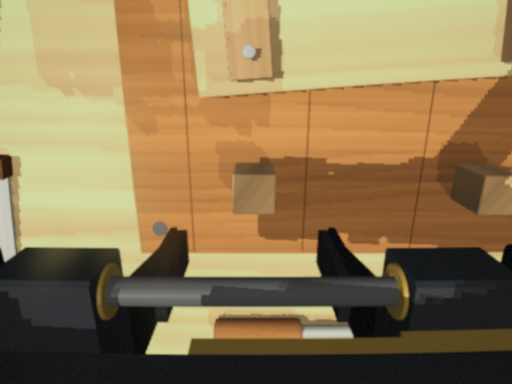

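Call:
arm_command:
  commands:
    - {"translation":[0.95,0.42,0],"dr":[0,0,0],"jaw":1}
    - {"translation":[0.95,0.42,0],"dr":[0,0,0],"jaw":1}
    - {"translation":[0.95,0.42,0],"dr":[0,0,0],"jaw":1}
    - {"translation":[0.95,0.42,0],"dr":[0,0,0],"jaw":1}
    - {"translation":[0.95,0.42,0],"dr":[0,0,0],"jaw":1}
    - {"translation":[0.95,0.42,0],"dr":[0,0,0],"jaw":1}
    - {"translation":[0.95,0.42,0],"dr":[0,0,0],"jaw":1}
    - {"translation":[0.95,0.42,0],"dr":[0,0,0],"jaw":1}
    - {"translation":[0.95,0.42,0],"dr":[0,0,0],"jaw":1}
    - {"translation":[0,0,0],"dr":[0,0,0],"jaw":1}
    - {"translation":[0,0,0],"dr":[0,0,0],"jaw":1}
    - {"translation":[0,0,0],"dr":[0,0,0],"jaw":1}

```text
time_s: 14.47
position: [0.4282, 0.0004, 0.1672]
tcp_rot: [[-1.0, -0.026, 0.0], [-0.026, 1.0, -0.0], [-0.0, -0.0, -1.0]]
force: [0.3, -1.5, -0.3]
opening: 0.03
```

```bash
python3 wd.py w6 .068;  python3 - <<'E'
from h import *
from rig import capture
p,d=capture("top");np.savez("t6.npz",p=p,d=d);cv2.imwrite("pics/t6.png",p[:,:,::-1])
E
```

```text
[0.42816308 0.0004462  0.16717828] [ -15.    21.5  113.2   -0.    45.3 -106.5] [ 0.3 -1.5 -0.3]
10109 [263.5 232.9] [ 0.4795 -0.0013  0.0672] [0.0656 0.2823] 4.61 tool [-0.0512 -0.003   0.1   ]
384 [110.7 320.7] [ 0.5563 -0.1283  0.0674] [0.0353 0.0127] 5.13 tool [-0.1247 -0.132   0.0999]
273 [251.9 321.7] [0.5481 0.0014 0.0671] [0.025  0.0269] 6.42 tool [-0.1198 -0.0022  0.1001]
234 [398.7 311.8] [0.5386 0.1362 0.0671] [0.0151 0.0176] 5.74 tool [-0.1139  0.1328  0.1001]
```

View pics/w6.png

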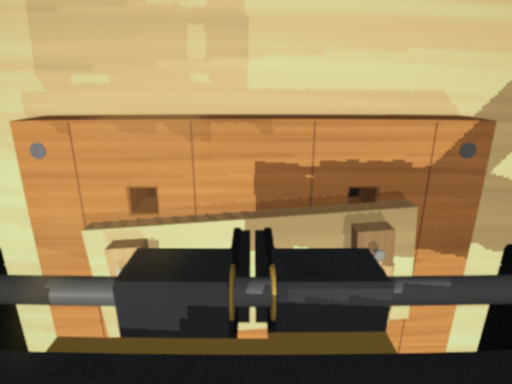

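```bash
python3 - <<'E'
from h import *
d=np.load("w6.npz")["d"];s=read_state();C=cloud("wrist",d,s);R=np.array(s["tcp_rot"]);t=np.array(s["position"]);L=(C-t)@R
m=abs(C[...,2]-.0672)<.004
for y in (-.1,-.06,-.03,0,.03,.06,.1):
    q=L[m&(abs(L[...,1]-y)<.003)];print(y,np.percentile(q[:,0],98).round(4))
q=L[(abs(C[...,2]-.0494)<.003)];print(s["position"])
# holes robot-side
for c in ((143,200),(362,195)): print(C[c[1]-16,c[0]])
E
```

```text
-0.1 -0.0289
-0.06 -0.0258
-0.03 -0.0236
0 -0.0213
0.03 -0.0191
0.06 -0.0167
0.1 -0.0137
[4.28940914e-01 1.15287487e-04 1.67344926e-01]
[ 0.42888295 -0.09440412  0.04998875]
[0.41967151 0.09153931 0.04972791]
```

Call:
arm_command:
  commands:
    - {"translation":[0,0,0.7],"dr":[0,0,0],"jaw":1}
    - {"translation":[0,0,0.7],"dr":[0,0,0],"jaw":1}
    - {"translation":[0,0,0.7],"dr":[0,0,0],"jaw":1}
    - {"translation":[0,0,0.7],"dr":[0,0,0],"jaw":1}
    - {"translation":[0,0,0.6],"dr":[0,0,0],"jaw":1}
    - {"translation":[0,0,0.5],"dr":[0,0,0],"jaw":1}
    - {"translation":[0,0,0.27],"dr":[0,0,0],"jaw":1}
    - {"translation":[0,0,0],"dr":[0,0,0],"jaw":1}
    - {"translation":[0,0,0],"dr":[0,0,0],"jaw":1}
    - {"translation":[0,0,0],"dr":[0,0,0],"jaw":1}

```text
time_s: 15.4
position: [0.4283, 0.0004, 0.0636]
tcp_rot: [[-1.0, -0.026, 0.001], [-0.026, 1.0, -0.0], [-0.001, -0.0, -1.0]]
force: [-0.1, -0.9, 0.1]
opening: 0.006
```

Call:
arm_command:
  commands:
    - {"translation":[-0.2,0,0],"dr":[0,0,0],"jaw":1}
    - {"translation":[-0.2,0,0],"dr":[0,0,0],"jaw":1}
    - {"translation":[-0.2,0,0],"dr":[0,0,0],"jaw":1}
    - {"translation":[-0.2,0,0],"dr":[0,0,0],"jaw":1}
    - {"translation":[-0.2,0,0],"dr":[0,0,0],"jaw":1}
    - {"translation":[-0.2,0,0],"dr":[0,0,0],"jaw":1}
    - {"translation":[-0.2,0,0],"dr":[0,0,0],"jaw":1}
    - {"translation":[0,0,0],"dr":[0,0,0],"jaw":1}
    - {"translation":[0,0,0],"dr":[0,0,0],"jaw":1}

```text
time_s: 16.15
position: [0.4641, 0.0013, 0.0634]
tcp_rot: [[-1.0, -0.026, 0.003], [-0.026, 1.0, -0.001], [-0.003, -0.001, -1.0]]
force: [0.4, 0.5, -0.2]
opening: 0.007
```

```bash
cat > look.py <<'E'
from h import *
from rig import capture
import sys
n=sys.argv[1];s=read_state();print(s["position"],np.round(s["force"],2))
p,d=capture("side");np.savez(n+".npz",p=p,d=d)
b=p[130:280,170:340,::-1];cv2.imwrite(f"pics/{n}.png",cv2.resize(np.clip(b*1.6,0,255).astype(np.uint8),(680,600),interpolation=2))
C=cloud("side",d)
for lo,hi in ((.058,.075),(.083,.1)):
  k,l,st,ce=cv2.connectedComponentsWithStats(((C[...,2]>lo)&(C[...,2]<hi)&(abs(C[...,0]-.55)<.2)&(abs(C[...,1])<.2)).astype(np.uint8))
  for i in range(1,k):
    if st[i,4]>40:
        Q=C[l==i];r=cv2.minAreaRect(Q[:,:2].astype(np.float32));print(st[i,4],ce[i].round(1),np.round(r[0],4),np.round(r[1],4),round(r[2],2),np.median(Q[:,2]))
E
python3 look.py s7
```

```text
[0.46409271 0.00132263 0.0633653 ] [ 0.36  0.47 -0.17]
69 [273.5 177.6] [0.635  0.0879] [0.024 0.04 ] 56.02 0.06665942296345184
1618 [254.9 212.7] [ 0.5238 -0.0196] [0.1343 0.2467] 4.68 0.06796417326761567
83 [298.3 216.8] [ 0.6376 -0.1002] [0.0228 0.0413] 49.9 0.06708515590912456
92 [273.5 169.5] [0.6403 0.098 ] [0.0318 0.0362] 1.46 0.08964652843486193
105 [242. 175.] [0.5471 0.0993] [0.0465 0.0332] 5.19 0.0857727536811671
132 [298.7 207.6] [ 0.6443 -0.091 ] [0.032  0.0366] 1.71 0.0898954825481153
310 [260.2 218.4] [ 0.5416 -0.1011] [0.0899 0.0345] 4.69 0.0860927714297236
```

View pics/s7.png

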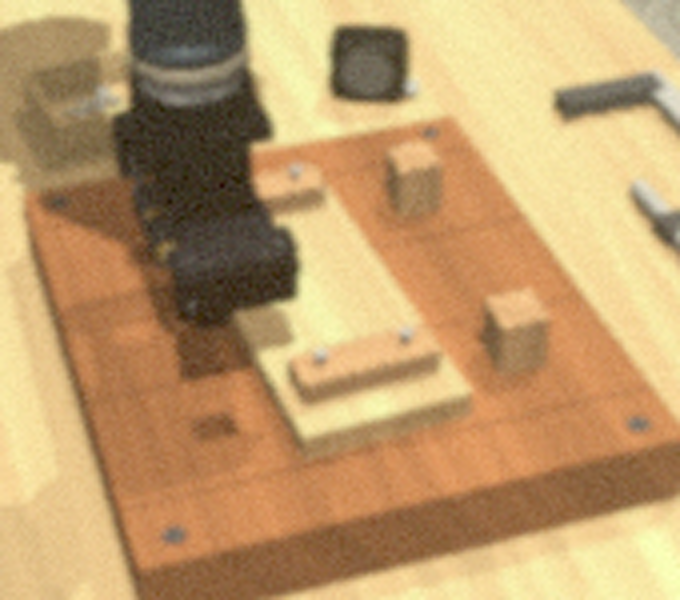

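Call:
arm_command:
  commands:
    - {"translation":[-0.15,0,0],"dr":[0,0,0],"jaw":1}
    - {"translation":[-0.15,0,0],"dr":[0,0,0],"jaw":1}
    - {"translation":[-0.15,0,0],"dr":[0,0,0],"jaw":1}
    - {"translation":[-0.15,0,0],"dr":[0,0,0],"jaw":1}
    - {"translation":[-0.15,0,0],"dr":[0,0,0],"jaw":1}
    - {"translation":[-0.15,0,0],"dr":[0,0,0],"jaw":1}
    - {"translation":[0,0,0],"dr":[0,0,0],"jaw":1}

```text
time_s: 16.78
position: [0.4867, 0.002, 0.0633]
tcp_rot: [[-1.0, -0.026, 0.002], [-0.026, 1.0, -0.0], [-0.002, -0.001, -1.0]]
force: [-0.1, 0.4, -0.3]
opening: 0.009
```

Call:
arm_command:
  commands:
    - {"translation":[-0.1,0,0],"dr":[0,0,0],"jaw":1}
    - {"translation":[-0.1,0,0],"dr":[0,0,0],"jaw":1}
    - {"translation":[0,0,0],"dr":[0,0,0],"jaw":1}

```text
time_s: 17.03
position: [0.4906, 0.0023, 0.0633]
tcp_rot: [[-1.0, -0.026, 0.001], [-0.026, 1.0, -0.0], [-0.001, -0.0, -1.0]]
force: [-2.2, 0.4, 0.4]
opening: 0.004
```

Call:
arm_command:
  commands:
    - {"translation":[-0.08,0,0],"dr":[0,0,0],"jaw":1}
    - {"translation":[-0.08,0,0],"dr":[0,0,0],"jaw":1}
    - {"translation":[0,0,0],"dr":[0,0,0],"jaw":1}

```text
time_s: 17.28
position: [0.4946, 0.0024, 0.0633]
tcp_rot: [[-1.0, -0.026, 0.001], [-0.026, 1.0, -0.0], [-0.001, -0.0, -1.0]]
force: [-1.6, -0.1, -1.1]
opening: 0.006
```

Call:
arm_command:
  commands:
    - {"translation":[-0.06,0,0],"dr":[0,0,0],"jaw":1}
    - {"translation":[-0.06,0,0],"dr":[0,0,0],"jaw":1}
    - {"translation":[0,0,0],"dr":[0,0,0],"jaw":1}

```text
time_s: 17.53
position: [0.4975, 0.0025, 0.0633]
tcp_rot: [[-1.0, -0.026, 0.001], [-0.026, 1.0, -0.0], [-0.001, -0.0, -1.0]]
force: [-1.8, 1.1, -0.5]
opening: 0.004
```

Call:
arm_command:
  commands:
    - {"translation":[-0.06,0,0],"dr":[0,0,0],"jaw":1}
    - {"translation":[-0.06,0,0],"dr":[0,0,0],"jaw":1}
    - {"translation":[0,0,0],"dr":[0,0,0],"jaw":1}

```text
time_s: 17.78
position: [0.5006, 0.0025, 0.0633]
tcp_rot: [[-1.0, -0.026, 0.001], [-0.026, 1.0, -0.0], [-0.001, -0.0, -1.0]]
force: [-0.5, 1.3, -0.4]
opening: 0.005
```

```bash
python3 look.py s8
```

```text
[0.50061005 0.00254822 0.06330509] [-0.47  1.28 -0.44]
1710 [269.4 209.8] [ 0.5763 -0.0176] [0.1655 0.2556] 0.51 0.06787724846310356
93 [273.5 169.5] [0.6404 0.097 ] [0.0344 0.0336] 85.06 0.08954364457132757
97 [255.8 172.8] [0.5878 0.0992] [0.0433 0.0379] 2.53 0.08572359413005015
136 [298.8 207.7] [ 0.645  -0.0908] [0.0329 0.0351] 0.5 0.08959157780099875
308 [273.3 216.1] [ 0.5739 -0.1011] [0.0896 0.0354] 1.9 0.08608588192864952
```

View pics/s8.png

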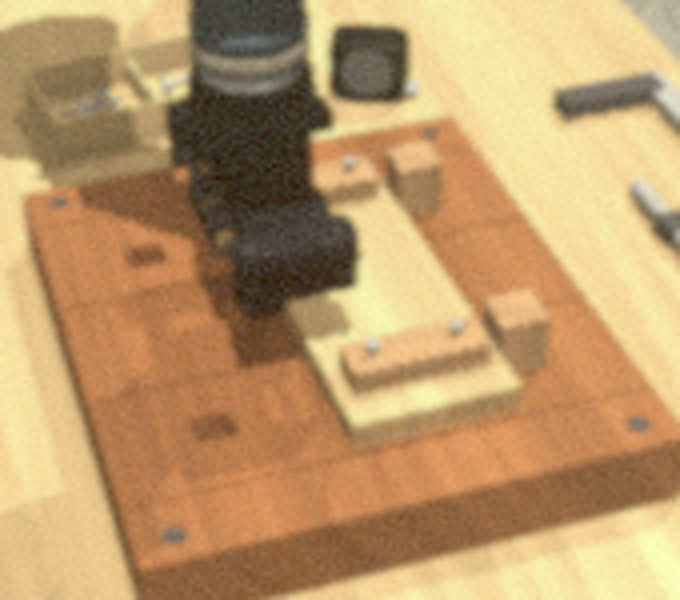

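Call:
arm_command:
  commands:
    - {"translation":[-0.05,0,0],"dr":[0,0,0],"jaw":1}
    - {"translation":[0,0,0],"dr":[0,0,0],"jaw":1}

```text
time_s: 18.0
position: [0.5014, 0.0026, 0.0633]
tcp_rot: [[-1.0, -0.026, -0.0], [-0.026, 1.0, 0.0], [0.0, 0.0, -1.0]]
force: [-1.8, 0.2, 0.1]
opening: 0.002
```

Call:
arm_command:
  commands:
    - {"translation":[-0.05,0,0],"dr":[0,0,0],"jaw":1}
    - {"translation":[0,0,0],"dr":[0,0,0],"jaw":1}

```text
time_s: 18.17
position: [0.5026, 0.0027, 0.0633]
tcp_rot: [[-1.0, -0.026, 0.0], [-0.026, 1.0, 0.0], [-0.0, 0.0, -1.0]]
force: [-1.8, 0.8, 0.3]
opening: 0.004
```

Call:
arm_command:
  commands:
    - {"translation":[-0.05,0,0],"dr":[0,0,0],"jaw":1}
    - {"translation":[0,0,0],"dr":[0,0,0],"jaw":1}

```text
time_s: 18.33
position: [0.5034, 0.0029, 0.0632]
tcp_rot: [[-1.0, -0.026, -0.001], [-0.026, 1.0, 0.0], [0.001, 0.0, -1.0]]
force: [-3.4, 1.0, 0.9]
opening: 0.008
```

Call:
arm_command:
  commands:
    - {"translation":[-0.04,0,0],"dr":[0,0,0],"jaw":1}
    - {"translation":[0,0,0],"dr":[0,0,0],"jaw":1}
    - {"translation":[0,0,0],"dr":[0,0,0],"jaw":1}

```text
time_s: 18.58
position: [0.504, 0.003, 0.0632]
tcp_rot: [[-1.0, -0.027, -0.002], [-0.027, 1.0, 0.0], [0.002, 0.001, -1.0]]
force: [-5.1, 1.6, 1.8]
opening: 0.006
```

Call:
arm_command:
  commands:
    - {"translation":[-0.04,0,0],"dr":[0,0,0],"jaw":1}
    - {"translation":[0,0,0],"dr":[0,0,0],"jaw":1}
    - {"translation":[0,0,0],"dr":[0,0,0],"jaw":1}

```text
time_s: 18.83
position: [0.5044, 0.0031, 0.0632]
tcp_rot: [[-1.0, -0.027, -0.003], [-0.027, 1.0, 0.001], [0.003, 0.001, -1.0]]
force: [-4.7, 0.8, 3.1]
opening: 0.004
```

Call:
arm_command:
  commands:
    - {"translation":[-0.04,0,-0.03],"dr":[0,0,0],"jaw":1}
    - {"translation":[0,0,0],"dr":[0,0,0],"jaw":1}
    - {"translation":[0,0,0],"dr":[0,0,0],"jaw":1}

```text
time_s: 19.08
position: [0.5044, 0.0031, 0.0633]
tcp_rot: [[-1.0, -0.027, -0.005], [-0.027, 1.0, 0.001], [0.005, 0.001, -1.0]]
force: [-4.8, 0.5, -0.3]
opening: 0.004
```

```bash
python3 look.py s9; python3 wd.py w9 .068
```

```text
[0.50444013 0.00313221 0.06326466] [-4.76  0.48 -0.27]
1669 [270.4 210.1] [ 0.5784 -0.0152] [0.1635 0.2576] 1.91 0.0679049740352271
95 [273.5 169.6] [0.6411 0.0973] [0.0346 0.0343] 83.31 0.0894102025975031
101 [257.4 172.9] [0.5922 0.0967] [0.0333 0.0448] 89.93 0.08597108434043388
130 [299.6 207.4] [ 0.6464 -0.0908] [0.0364 0.0323] 89.89 0.08986524164633325
309 [274.  216.1] [ 0.5758 -0.1023] [0.0902 0.0349] 2.11 0.08597760465204496
[0.50443693 0.00313512 0.06326934] [ -12.3   37.   106.7   -0.    36.6 -103.9] [-5.   0.1 -1.1]
533 [252.5 240. ] [0.4944 0.0017 0.0687] [0.0031 0.0182] 1.83 tool [ 0.0101 -0.0011 -0.0054]
916 [440.1 271.1] [0.5122 0.1028 0.064 ] [0.0023 0.0656] 1.93 tool [-0.0105  0.0995 -0.0007]
714 [ 65.6 272. ] [ 0.5188 -0.0995  0.0633] [0.0022 0.0656] 2.27 tool [-0.0116 -0.103  -0.0002]
1290 [ 99.6 320.7] [ 0.5434 -0.078   0.0676] [0.027  0.0189] 1.9 tool [-0.0367 -0.0822 -0.0046]
1037 [396.7 326.5] [0.5449 0.0794 0.0677] [0.0383 0.0101] 1.98 tool [-0.0425  0.0752 -0.0046]
307 [479.4 323.9] [0.5454 0.1297 0.0672] [0.0327 0.0094] 11.29 tool [-0.0443  0.1254 -0.004 ]
401 [252.3 328.8] [0.5439 0.0029 0.0673] [0.0214 0.0138] 1.91 tool [-0.0394 -0.0012 -0.0042]
```

View pics/s9.png

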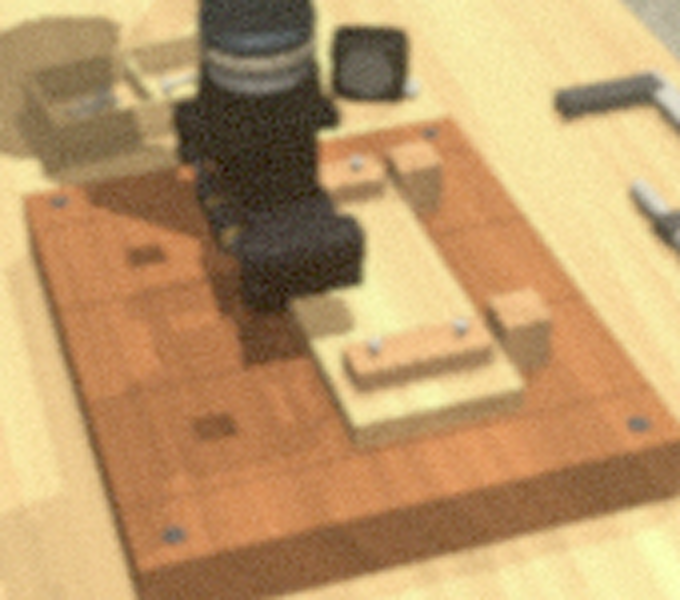

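View pics/w9.png

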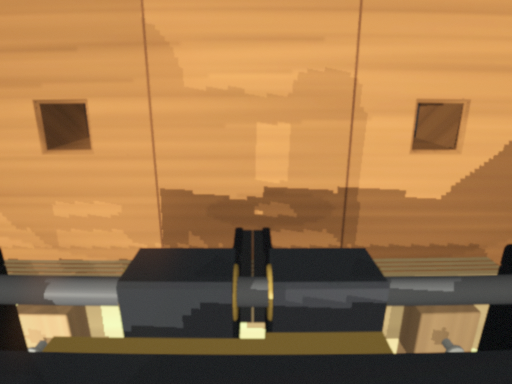

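Call:
arm_command:
  commands:
    - {"translation":[-0.04,0,0],"dr":[0,0,0],"jaw":1}
    - {"translation":[0,0,0],"dr":[0,0,0],"jaw":1}
    - {"translation":[0,0,0],"dr":[0,0,0],"jaw":1}

```text
time_s: 19.43
position: [0.5045, 0.0032, 0.0633]
tcp_rot: [[-1.0, -0.027, -0.007], [-0.027, 1.0, 0.001], [0.007, 0.001, -1.0]]
force: [-7.5, -0.6, 0.0]
opening: 0.005
```

Call:
arm_command:
  commands:
    - {"translation":[-0.04,0,0],"dr":[0,0,0],"jaw":1}
    - {"translation":[0,0,0],"dr":[0,0,0],"jaw":1}
    - {"translation":[0,0,0],"dr":[0,0,0],"jaw":1}

```text
time_s: 19.68
position: [0.5045, 0.0032, 0.0632]
tcp_rot: [[-1.0, -0.027, -0.009], [-0.027, 1.0, 0.001], [0.009, 0.001, -1.0]]
force: [-9.3, -1.6, 2.7]
opening: 0.004
```

Call:
arm_command:
  commands:
    - {"translation":[-0.04,0,-0.03],"dr":[0,0,0],"jaw":1}
    - {"translation":[-0.04,0,-0.01],"dr":[0,0,0],"jaw":1}
    - {"translation":[0,0,0],"dr":[0,0,0],"jaw":1}
    - {"translation":[0,0,0],"dr":[0,0,0],"jaw":1}
    - {"translation":[0,0,0],"dr":[0,0,0],"jaw":1}
    - {"translation":[0,0,0],"dr":[0,0,0],"jaw":1}

```text
time_s: 20.18
position: [0.5045, 0.0032, 0.0634]
tcp_rot: [[-1.0, -0.028, -0.014], [-0.028, 1.0, 0.001], [0.014, 0.002, -1.0]]
force: [-11.1, -3.4, -1.8]
opening: 0.006
```

Call:
arm_command:
  commands:
    - {"translation":[0,0,0],"dr":[0,0,0],"jaw":1}

```text
time_s: 20.27
position: [0.5045, 0.0032, 0.0634]
tcp_rot: [[-1.0, -0.028, -0.014], [-0.028, 1.0, 0.001], [0.014, 0.002, -1.0]]
force: [-10.6, -2.2, -1.5]
opening: 0.006
```

Call:
arm_command:
  commands:
    - {"translation":[0,0,0],"dr":[0,0,0],"jaw":1}

```text
time_s: 20.35
position: [0.5045, 0.0032, 0.0634]
tcp_rot: [[-1.0, -0.028, -0.014], [-0.028, 1.0, 0.001], [0.014, 0.002, -1.0]]
force: [-10.2, -2.7, -1.7]
opening: 0.005
```

Call:
arm_command:
  commands:
    - {"translation":[0,0,0],"dr":[0,0,0],"jaw":1}

```text
time_s: 20.43
position: [0.5045, 0.0032, 0.0634]
tcp_rot: [[-1.0, -0.028, -0.014], [-0.028, 1.0, 0.001], [0.014, 0.002, -1.0]]
force: [-10.8, -2.7, -2.2]
opening: 0.004
```

Call:
arm_command:
  commands:
    - {"translation":[-0.05,-0.03,0.01],"dr":[0,0,0],"jaw":1}
    - {"translation":[-0.03,0,0],"dr":[0,0,0],"jaw":1}
    - {"translation":[0,0,0],"dr":[0,0,0],"jaw":1}
    - {"translation":[0,0,0],"dr":[0,0,0],"jaw":1}
    - {"translation":[0,0,0],"dr":[0,0,0],"jaw":1}
    - {"translation":[0,0,0],"dr":[0,0,0],"jaw":1}

```text
time_s: 20.93
position: [0.5046, 0.0032, 0.0633]
tcp_rot: [[-0.999, -0.028, -0.018], [-0.028, 1.0, 0.002], [0.018, 0.003, -1.0]]
force: [-14.2, -2.0, 2.9]
opening: 0.005
```

Call:
arm_command:
  commands:
    - {"translation":[0,0,0],"dr":[0,0,0],"jaw":1}

```text
time_s: 21.02
position: [0.5046, 0.0032, 0.0633]
tcp_rot: [[-0.999, -0.028, -0.018], [-0.028, 1.0, 0.002], [0.018, 0.003, -1.0]]
force: [-13.7, -1.5, 3.3]
opening: 0.005
```

Call:
arm_command:
  commands:
    - {"translation":[0,0,0],"dr":[0,0,0],"jaw":1}

```text
time_s: 21.1
position: [0.5045, 0.0032, 0.0633]
tcp_rot: [[-0.999, -0.028, -0.018], [-0.028, 1.0, 0.002], [0.018, 0.003, -1.0]]
force: [-13.3, -1.8, 3.3]
opening: 0.008
```

Call:
arm_command:
  commands:
    - {"translation":[-0.03,-0.02,-0.015],"dr":[0,0,0],"jaw":1}
    - {"translation":[0,0,0],"dr":[0,0,0],"jaw":1}
    - {"translation":[0,0,0],"dr":[0,0,0],"jaw":1}
    - {"translation":[0,0,0],"dr":[0,0,0],"jaw":1}
    - {"translation":[0,0,0],"dr":[0,0,0],"jaw":1}
    - {"translation":[0,0,0],"dr":[0,0,0],"jaw":1}

```text
time_s: 21.6
position: [0.5046, 0.0032, 0.0634]
tcp_rot: [[-0.999, -0.028, -0.019], [-0.028, 1.0, 0.003], [0.019, 0.004, -1.0]]
force: [-14.0, -0.7, 2.0]
opening: 0.009
```

Call:
arm_command:
  commands:
    - {"translation":[0,0,0],"dr":[0,0,0],"jaw":1}

```text
time_s: 21.68
position: [0.5046, 0.0031, 0.0634]
tcp_rot: [[-0.999, -0.028, -0.019], [-0.028, 1.0, 0.003], [0.019, 0.004, -1.0]]
force: [-13.4, -0.9, 1.7]
opening: 0.006
```

Call:
arm_command:
  commands:
    - {"translation":[0,0,0],"dr":[0,0,0],"jaw":1}

```text
time_s: 21.77
position: [0.5046, 0.0032, 0.0634]
tcp_rot: [[-0.999, -0.028, -0.019], [-0.028, 1.0, 0.003], [0.019, 0.004, -1.0]]
force: [-13.7, -0.8, 1.9]
opening: 0.005
```

Call:
arm_command:
  commands:
    - {"translation":[0,0,0],"dr":[0,0,0],"jaw":1}

```text
time_s: 21.85
position: [0.5046, 0.0031, 0.0634]
tcp_rot: [[-0.999, -0.028, -0.019], [-0.028, 1.0, 0.003], [0.019, 0.004, -1.0]]
force: [-14.0, -0.7, 2.2]
opening: 0.002
```

```bash
python3 look.py s10; python3 - <<'E'
from h import *
from rig import capture
for i in range(4):
    capture("top");s=read_state();print(s["time_s"],np.round(s["force"],2),np.round(s["moment"],3),s["position"])
p,d=capture("wrist");C=cloud("wrist",d,s);cv2.imwrite("pics/w10.png",p[:,:,::-1])
p,d=capture("top");C=cloud("top",d);cv2.imwrite("pics/t10.png",cv2.resize(np.clip(p[120:260,150:410,::-1]*1.5,0,255).astype(np.uint8),None,fx=3,fy=3,interpolation=2))
E
```

```text
[0.50459847 0.00313942 0.06338925] [-13.95  -0.72   2.17]
1655 [270.5 210.1] [ 0.5783 -0.0142] [0.1637 0.2597] 1.76 0.06799195040588546
89 [273.1 169.5] [0.6404 0.0979] [0.0326 0.0374] 0.65 0.089509545217621
93 [257.9 172.7] [0.5942 0.098 ] [0.0327 0.043 ] 87.26 0.08569050507722842
132 [299.6 207.5] [ 0.6468 -0.09  ] [0.0326 0.036 ] 0.1 0.08981473821127484
309 [274.2 216. ] [ 0.576  -0.1016] [0.0913 0.034 ] 1.12 0.08613564555845554
21.95 [-14.23  -0.97   0.75] [-0.034  2.429  0.04 ] [0.50457882 0.00315917 0.063375  ]
22.0 [-13.66   0.2    2.14] [-0.065  2.403  0.054] [0.50458075 0.00314638 0.06337549]
22.05 [-13.94  -0.32   1.48] [-0.043  2.403 -0.015] [0.50459101 0.00316064 0.0633676 ]
22.1 [-13.2    0.47   1.9 ] [-0.099  2.411  0.053] [0.50456741 0.00312403 0.06336098]
```

View pics/s10.png

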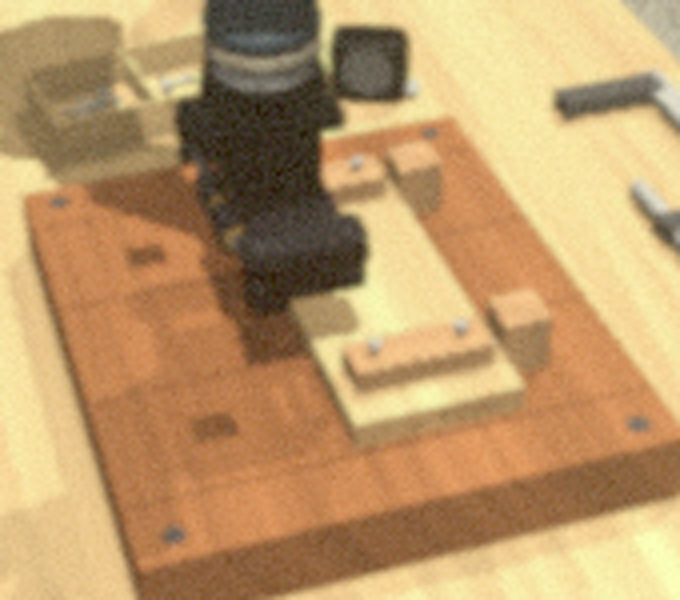

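View pics/t10.png

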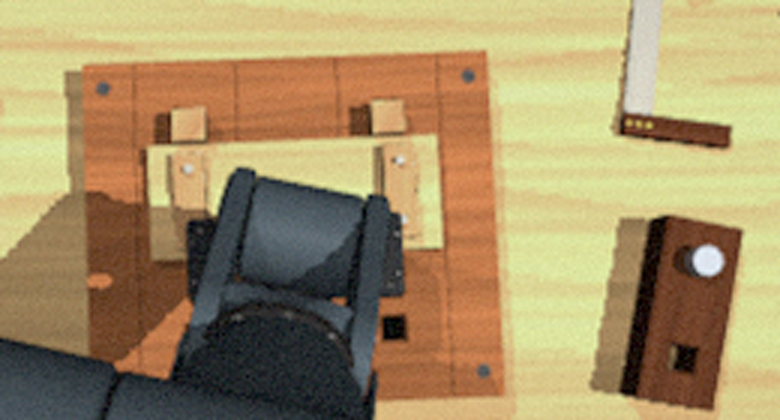

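Call:
arm_command:
  commands:
    - {"translation":[-0.025,0,-0.01],"dr":[0,0,0],"jaw":1}
    - {"translation":[0,0,0],"dr":[0,0,0],"jaw":1}
    - {"translation":[0,0,0],"dr":[0,0,0],"jaw":1}
    - {"translation":[0,0,0],"dr":[0,0,0],"jaw":1}
    - {"translation":[0,0,0],"dr":[0,0,0],"jaw":1}
    - {"translation":[0,0,0],"dr":[0,0,0],"jaw":1}

```text
time_s: 22.7
position: [0.5046, 0.0032, 0.0634]
tcp_rot: [[-0.999, -0.028, -0.021], [-0.028, 1.0, 0.003], [0.021, 0.004, -1.0]]
force: [-13.9, -1.1, 1.0]
opening: 0.005
```

```bash
python3 - <<'E'
from h import *
from rig import capture
F=[]
for i in range(8):
    p,d=capture("top");s=read_state();F.append(s["force"])
print(s["time_s"],np.mean(F,0).round(2),np.std(F,0).round(2),s["position"])
C=cloud("top",d)
for lo,hi in ((.060,.076),(.080,.1)):
  k,l,st,ce=cv2.connectedComponentsWithStats(((C[...,2]>lo)&(C[...,2]<hi)&(abs(C[...,0]-.55)<.2)&(abs(C[...,1])<.2)).astype(np.uint8))
  for i in range(1,k):
    if st[i,4]>40:
        Q=C[l==i];r=cv2.minAreaRect(Q[:,:2].astype(np.float32));print(st[i,4],ce[i].round(1),np.round(r[0],4),np.round(r[1],4),round(r[2],2),Q.max(0).round(4),np.median(Q[:,2]).round(4))
m=abs(C[...,2]-.068)<.005
for y in (.13,.1042,.06,.03,-.03,-.0857,-.12):
    q=C[m&(abs(C[...,1]-y)<.006)&(C[...,0]>.55)];print(y,len(q),q[:,0].max().round(4) if len(q) else '')
E
```

```text
23.1 [-14.6   -0.85   0.33] [0.49 0.55 0.33] [0.50459731 0.00315552 0.06341446]
1614 [247.9 179.3] [0.5692 0.0034] [0.1115 0.2802] 1.62 [0.628  0.1436 0.076 ] 0.068
129 [278.3 159.1] [ 0.6421 -0.085 ] [0.0316 0.0324] 4.29 [ 0.659  -0.0696  0.0952] 0.0892
128 [212.1 161.7] [0.6356 0.1041] [0.0291 0.0328] 89.81 [0.652  0.1186 0.0956] 0.0901
279 [283.1 181.6] [ 0.5715 -0.0962] [0.09   0.0302] 2.17 [ 0.6165 -0.0805  0.0983] 0.0858
277 [211.8 183.8] [0.5654 0.1033] [0.0891 0.0299] 2.45 [0.6097 0.119  0.0979] 0.0862
0.13 95 0.6182
0.1042 12 0.6201
0.06 35 0.6206
0.03 44 0.62
-0.03 76 0.6224
-0.0857 16 0.6274
-0.12 110 0.6269
```

```bash
python3 -c "
from rig import *
print(hand_in())
s=read_state();print(s['time_s'],s['force'],s['position'])"
```

```text
the job is handed in; nothing more can be done
None
the job is handed in; nothing more can be done
```

I moved the loose square dog from the tool block to the empty hole across from the set dog, pressed it home and let go. Then I slid the lid flat against both dogs and handed the job in at about 23 s, still pressing.

**Dog:** its head stands level with the set dog's, within about 1 mm in every view. On the last millimetre the force rose to about 12 N with no further travel. The lid pushed it to the far side of its hole's play, about 1–2 mm by the cameras.

**Lid:** in the last top view its edge lies at both dogs' faces, within about 1 mm at each. The lid stopped moving and the force rose as I pressed on.

**Push:** over the last eight readings it averaged 14.6 N towards the dogs, 0.9 N sideways and 0.3 N vertical, scattering by about 0.5 N. I did not correct for the lid's friction, and the split between the two dogs was not measured.

**Disagreements:** the cameras differed by up to about 5 mm in absolute position, so I fitted the dog by its position relative to the hole in the wrist view. The lid's angle read between 1.6° and 1.9°, against about 1.5° for the slab, which the loose dog's play could explain. The tool tilted about 1.2° under the push.

**Bystanders:** the last views show the round dog and try square, and the side view the tape measure, with no sign of having moved. I did not measure them again.

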